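Put the slide boxes in the dark chamber, close and clamp it, hang up the basket

ROBOT

A 6-joint arm with a two-finger parallel gripper is mounted at the origin on the work surface. World frame = base frame: x ahead of the robot, y to its left, z up, the work surface at z = 0. Lengths are in mm, angles in degrees, forces in N, time in s.
With the tool pointing down it reaches from about 350 to 850 mm from the base axis. Payload 8.1 kg.
Tool frame: the origin (TCP) lies between the finger pads, 19 mm behind the fingertips; this is the grasp point; x points along the fingers, z is the direction in which the jaws open and shut, and the axes are right-handed (so a half turn about x gives the same grasp; the last joint's range is limited). The gripper opens to 85 mm and grips with 20 to 120 N. Pads are 22 mm wide; open, the fingers measure 114 mm over their backs; the gripper's body (76 mm by 85 mm) begins 54 mm behind the grasp point. The pads swing forward as they close: fully open they stand 13 mm farther back than shut.
Start: joints at [-79.206, 7.471, 85.268, -0, 87.261, -4.893], TCP at [162.255, -577.649, 249.992] pointing down, gripper open.
Joint ranges: [-169.43, 169.43], [-51.17, 129.36], [1.28, 143.12], [-76.62, 256.62], [0, 156.53], [-152.29, 152.29]. Speed limits (degrees/s): [136.94, 136.94, 159.86, 180, 180, 180].

INTERFACE

Orientations are given as [roll, pitch, yaw] about the fixed x, y, z axes, in that order (R = Rz(yaw) Ry(pitch) Rx(roll)).
In Python, from bench import sense, snapshot, hand_in gives the robot as it stands.
- The arm moves only by the tool carry_out, never from a script. Its argument "rows" is one flat list of numbers, 7 for each row, row after row: the turn, a rotation vector about the tool's x, y, z in units of 8 degrees (1.0 is 8 degrees), then the shift along the tool's x, y, z in units of 25 mm (1.0 is 25 mm), then the gripper command: -1 is fully open, 1 is shut, values between are in proportion. A call has 1 to 5 rows; each row is the pose to reach, as a shift and turn from the pose commanded when the call began, along the tool's axes at that moment; what a row does not reach only later rows make up. A row lasts 1/10 s, in which the tool goes at most 50 mm and 8.59 degrees, less where a joint would pass 70% of its speed; a pose out of reach is approached as far as the arm can. A call with a gripper value outside its range is refused whole. The fingers move at their own pace and stop on an object; "force" is the grip in N (left out, the last holds). Time passes only in rows, so rows that repeat a pose let the fingers close. It gives the time, the measured TCP pose, the force and the opening at its end, in the units of the state.
- sense(): the state, without advancing time (a new reading comes with each control period).
- snapshot(name): name is "side" or "top" or "wrist"; returns a dict with "color" (420x560x3 uint8, red, green, blue), "fx", "fy", "cx", "cy" (pixels), "k1" (the pictures are not rectified: a ray, as slopes to the right and down, at radius r is drawn at 1 + k1 r^2 times it, then the intrinsics apply), "rvec" (rotation vector, rad) and "tvec" (3), from world to camera coordinates, as OpenCV has them; the wrist camera has in their place "T_tool_cam" (4x4, takes a point from camera to tool coordinates, whose origin is the TCP and whose axes are the tool frame's). Camera axes: x right, y down, z forward; pixel columns grow to the right and rows downward; lengths in mm; the calibration is good to about 2 mm. A picture is of the moment at which its call begins: read the wrist's pose just before it. There is no depth.
- hand_in(): hands the job in, once; it reports no verdict.
The state is a dict: "time": time; "joint_pos": joint angles; "qd": joint speeds; "joint_efforts": joint torques, N m; "tool_pos": TCP position; "tcp_rot": TCP orientation; "ft_force": force on the tool from outside, world axes, zero at the start; "wrist_torque": the same for the moment, N m; "finger_gap": finger opening in mm.
Only numpy, scipy, OpenCV 4.12 (cv2) and the standard library are available. Lean on these libraries where they do the work, as an engineer would, in place of code of your own. Each camera call takes 0.05 s, during which the arm holds its last target.

TASK

Clear up after the staining run: set every white slide box with a finger rib flat on the floor of the grey chamber, then shut the chamber's lid fully, and then swing the hold-down clamp fully down onto the lid. Hang the empty staining basket by its handle bar on the hook of the drip stand, so that it hangs upright and still (before or after the rest). Do not knock over or shove away the other things on the bench.

Things in the scene. Friction and masses are not known exactly. Their poses are not given: they have to be found in the camera images.
- slide_box_1: slide box: closed white plastic box for microscope slides, 90 (x) x 32 (y) x 22 mm, with an upright finger rib along the middle of its top, 50 (x) x 10 (y) mm, rising to 50 mm over the underside; mass about 0.12 kg. Origin: centre of the underside, z up. There are 3 to 5 of these on the bench; an absent one reads None.
- slide_box_2: slide box: closed white plastic box for microscope slides, 90 (x) x 32 (y) x 22 mm, with an upright finger rib along the middle of its top, 50 (x) x 10 (y) mm, rising to 50 mm over the underside; mass about 0.12 kg. Origin: centre of the underside, z up. There are 3 to 5 of these on the bench; an absent one reads None.
- slide_box_3: slide box: closed white plastic box for microscope slides, 90 (x) x 32 (y) x 22 mm, with an upright finger rib along the middle of its top, 50 (x) x 10 (y) mm, rising to 50 mm over the underside; mass about 0.12 kg. Origin: centre of the underside, z up. There are 3 to 5 of these on the bench; an absent one reads None.
- slide_box_4: slide box: closed white plastic box for microscope slides, 90 (x) x 32 (y) x 22 mm, with an upright finger rib along the middle of its top, 50 (x) x 10 (y) mm, rising to 50 mm over the underside; mass about 0.12 kg. Origin: centre of the underside, z up. There are 3 to 5 of these on the bench; an absent one reads None.
- slide_box_5: slide box: closed white plastic box for microscope slides, 90 (x) x 32 (y) x 22 mm, with an upright finger rib along the middle of its top, 50 (x) x 10 (y) mm, rising to 50 mm over the underside; mass about 0.12 kg. Origin: centre of the underside, z up. There are 3 to 5 of these on the bench; an absent one reads None.
- chamber_in (a point): centre of the inner floor of the slide chamber: fixed grey open-topped metal box, outer size 160 (x) x 260 (y) x 70 mm high, walls and floor 5 mm (inside 150 x 250 x 65 mm deep; this floor is 5 mm above the bench). Axes: +x towards the lid's hinge, y along the box, z up. The lid is hinged along the +x rim; the clamp stands outside the -x wall.
- lid (a joint): hinge angle of the chamber's lid (dark grey plate 160 x 260 x 8 mm, mass 0.25 kg): 0 = fully shut, flat on the rim; grows as it opens (upright at 1.57, most 1.9). Stiff hinge: it stays where it is left; about 2 to 4 N at the free edge moves it.
- lid_hinge (a point): on the lid's hinge line, middle of its length, at the underside of the lid, 70 mm over the bench. In this frame, which turns with the lid, the lid reaches from x = 0 to x = -160 mm, y = +-130 mm, z = 0 (underside) to 8 mm (outer face).
- lid_handle (a point): grip point of the black knob on the lid's outer face: 130 mm from the hinge line, middle of the lid's length, 43 mm over the lid's underside
- clamp (a joint): hinge angle of the hold-down clamp arm: 0 = down, lying flat across the lid; grows as it is raised (upright at 1.57, most 1.9). It has friction and stays where it is left; 1 to 2 N at the handle moves it.
- clamp_hinge (a point): pivot of the clamp arm, 86 mm over the bench on a steel block outside the chamber's -x wall, 24 mm off that wall and at +65 mm in the chamber's y. In this frame, which turns with the arm about y, the arm reaches along +x to 110 mm, 24 mm wide (y) and 16 mm thick (z). When down it points along the chamber's +x and +z is its upper face.
- clamp_tip (a point): free end of the clamp arm, 110 mm from the pivot, at the end of its black handle sleeve
- basket: empty steel-wire staining basket, 100 (x) x 80 (y) x 45 mm high, with a rigid arched handle: uprights at y = +-40 mm, flat bar along y, 24 (x) x 8 mm, its centre 115 mm over the underside; on its middle a black grip 10 (x) x 36 (y) mm, from 117 to 163 mm high. Between rim and bar 66 mm are open for the hook. Mass 0.16 kg. Origin: centre of the underside, z up.
- basket_bar (a point): middle of the basket's flat handle bar, at the centre of its section (underside 4 mm lower)
- basket_grip (a point): in the black grip on the basket's handle, 158 mm over the basket's underside: gripped with the tool centre here, across the basket's x, the fingertips stay above the bar
- hook_seat (a point): seat of the hook on the drip stand: top of a flat arm 40 mm wide, 185 mm over the bench, that runs along x from the post at x = +80 mm to its free end at -34 mm with an upturned lip 18 mm high (inner face at -28 mm); a rise 10 mm high stands at +28 mm. The handle bar rests across the arm, along y, between lip and rise. z up.
- drip_stand: the fixed steel drip stand with base plate 145 x 110 x 12 mm; origin on the bench, 4 mm in +x of the point under hook_seat, axes parallel to its axes; the plate reaches from x = -50 to 95 mm, the post stands at x = 83 mm
- reagent_bottle: bystander: brown bottle, diameter 60, height 130 mm; origin: centre of the underside
- oil_jar: bystander: small white jar, diameter 40, height 55 mm, among the slide boxes; origin: centre of the underside
- tip_box: bystander: grey box 80 x 120 x 69 mm; origin: centre of the underside
- beaker: bystander: clear cup, diameter 72, height 90 mm; origin: centre of the underside
- coverslip_box: bystander: small cardboard box 70 x 50 x 35 mm, no rib; origin: centre of the underside
There are look-alikes about, which are no part of the job. Leave any green look-alike of the slide_box_4 alone. What is shaped like the basket but purple is not meant.

How it is judged:
By the outcome, as a careful person would: the job done as asked, in the order asked, and still so for the second after the job is handed in, with the robot touching nothing.
Of slide_box_1, slide_box_2, slide_box_3, slide_box_4, slide_box_5 only 3 to 5 are there at a start; the rules pass over those that are not, and their reading is None.
At some moment in a run one of slide_box_1, slide_box_2, slide_box_3, slide_box_4, slide_box_5 may be knocked a few centimetres aside while the robot is not near it.
It also fails if it takes over 210 s, if anything falls off the work surface, if the arm or the gripper's body presses on something with over 40 N, if the wrist force passes 120 N, or if a joint passes its speed limit or range.

## Working session

There is one attempt and no reset: what is moved stays moved. The work goes in short steps, Python scripts to look and compute and a tool call to move; the robot and the scene stay as the last step left them, time stands still between calls to the robot, and variables do not carry over. Pictures are saved under pics/ and viewed, and the job is handed in when it is done.

Besides the shell and the picture viewer there is one more tool, called as name(argument=value, ...) on one line, values as JSON. carry_out: Moves the arm, as the interface text tells. Its arguments: {"type":"object","properties":{"rows":{"type":"array","items":{"type":"number"}},"force":{"type":"number"}},"required":["rows"]}

```bash
ls; mkdir -p pics; cat > h.py <<'E'
import numpy as np,cv2
from scipy.spatial.transform import Rotation as R
from bench import sense,snapshot
def snap(n,fn):
    s=sense(); d=snapshot(n)
    if n=='wrist':
        T=np.eye(4);T[:3,:3]=R.from_euler('xyz',s['tcp_rot'],degrees=True).as_matrix();T[:3,3]=s['tool_pos']
        W=T@np.array(d['T_tool_cam']); d['Rwc']=W[:3,:3]; d['o']=W[:3,3]
    else:
        M=R.from_rotvec(np.array(d['rvec']).ravel()).as_matrix(); d['Rwc']=M.T; d['o']=-M.T@np.array(d['tvec']).ravel()
    cv2.imwrite('pics/'+fn+'.png',d['color'][:,:,::-1]); 
    import pickle; pickle.dump(d,open('pics/'+fn+'.pkl','wb')); return d
def load(fn):
    import pickle; return pickle.load(open('pics/'+fn+'.pkl','rb'))
def ray(d,u,v):
    x=(u-d['cx'])/d['fx'];y=(v-d['cy'])/d['fy'];rd=np.hypot(x,y);r=rd
    for _ in range(30): r=rd/(1+d['k1']*r*r)
    s=r/rd if rd>0 else 1
    w=d['Rwc']@np.array([x*s,y*s,1]); return d['o'],w/np.linalg.norm(w)
def onz(d,u,v,z):
    o,w=ray(d,u,v); return o+w*(z-o[2])/w[2]
def proj(d,p):
    c=d['Rwc'].T@(np.array(p,float)-d['o']); x,y=c[:2]/c[2]; f=1+d['k1']*(x*x+y*y)
    return np.array([d['fx']*x*f+d['cx'],d['fy']*y*f+d['cy']])
def tri(d1,p1,d2,p2):
    o1,w1=ray(d1,*p1);o2,w2=ray(d2,*p2)
    A=np.stack([w1,-w2],1);t=np.linalg.lstsq(A,o2-o1,rcond=None)[0]
    a=o1+t[0]*w1;b=o2+t[1]*w2; return (a+b)/2,np.linalg.norm(a-b)
E
python3 - <<'E'
from h import *
for n in('top','side','wrist'):
    d=snap(n,n+'0'); print(n,d['o'],d['fx'],d['k1'],d['Rwc'].round(2).tolist())
s=sense();print(s)
E
```

```text
pics
top [ 448.72234374  -74.31902166 1471.74720393] 398.0796121096981 -0.11672037878993322 [[-0.01, -1.0, 0.05], [-1.0, 0.01, 0.01], [-0.01, -0.05, -1.0]]
side [  81.16249328  903.15692809 1109.89696327] 468.5286888361816 -0.007599116299893345 [[-0.9, -0.31, 0.3], [-0.43, 0.61, -0.67], [0.02, -0.73, -0.68]]
wrist [ 235.71075265 -555.74533591  372.44644833] 311.17857559913995 -0.05793275258935863 [[0.27, -0.92, -0.29], [-0.96, -0.26, -0.08], [-0.0, 0.3, -0.95]]
{'time': 0.15, 'joint_pos': array([-7.92043941e+01,  7.50568243e+00,  8.53163574e+01, -1.27508625e-03,
        8.72607629e+01, -4.89280679e+00]), 'qd': array([ 0.02883446, -0.1718407 , -0.2028798 , -0.08419809, -0.03388148,
        0.02846741]), 'joint_efforts': array([ 7.12047204e-04, -5.70063758e+01, -5.01157343e+01, -1.32088262e-04,
        9.63551633e-03, -3.82022870e-05]), 'tool_pos': array([ 162.18463833, -577.24759261,  249.16650208]), 'tcp_rot': array([175.9883562 ,  89.91718744, 101.67683072]), 'ft_force': array([-0.70048474,  0.27092018,  0.09092329]), 'wrist_torque': array([ 0.00974547,  0.02138353, -0.00039004]), 'finger_gap': 85.46032847597841}
```

View pics/top0.png

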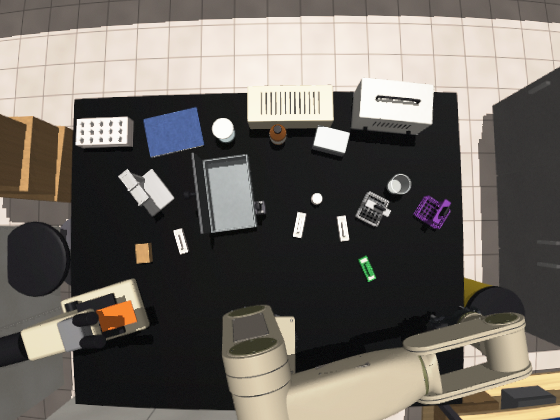

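View pics/side0.png

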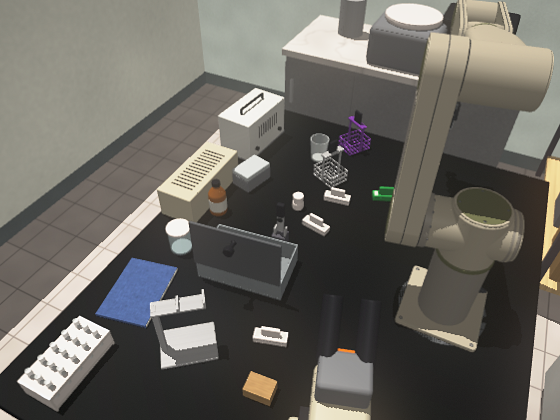

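View pics/wrist0.png

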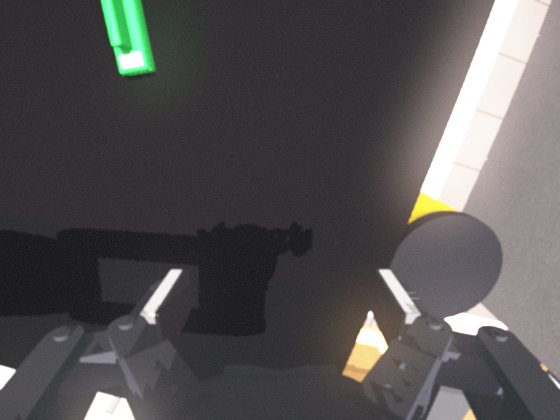

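Top view: three white ribbed boxes at about (181,241), (299,225) and (342,228), with a green look-alike at (367,268). The chamber is at (230,195) with its lid open on the left. The drip stand is at (147,188), the steel basket at (373,208) and the purple basket at (433,210). I'll enlarge to confirm.

```bash
python3 - <<'E'
import cv2
a=cv2.imread('pics/top0.png')
def c(n,x0,y0,x1,y1,f,im=a): cv2.imwrite('pics/'+n+'.png',cv2.resize(im[y0:y1,x0:x1],None,fx=f,fy=f,interpolation=cv2.INTER_CUBIC))
c('c1',110,140,270,260,5)
c('c2',285,160,465,290,4.4)
b=cv2.imread('pics/side0.png')
c('c3',130,200,310,350,4,b); c('c4',280,120,400,240,5,b)
E
```

```text
(no output)
```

View pics/c1.png

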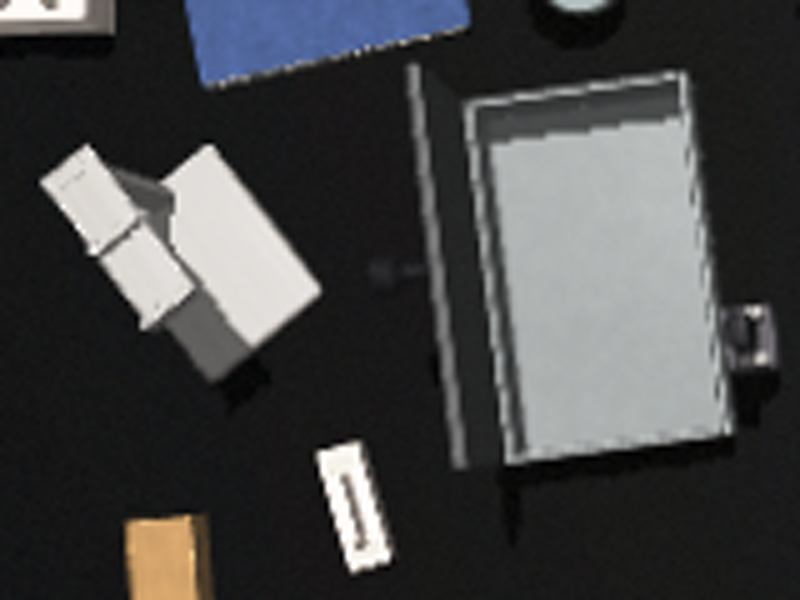

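View pics/c2.png

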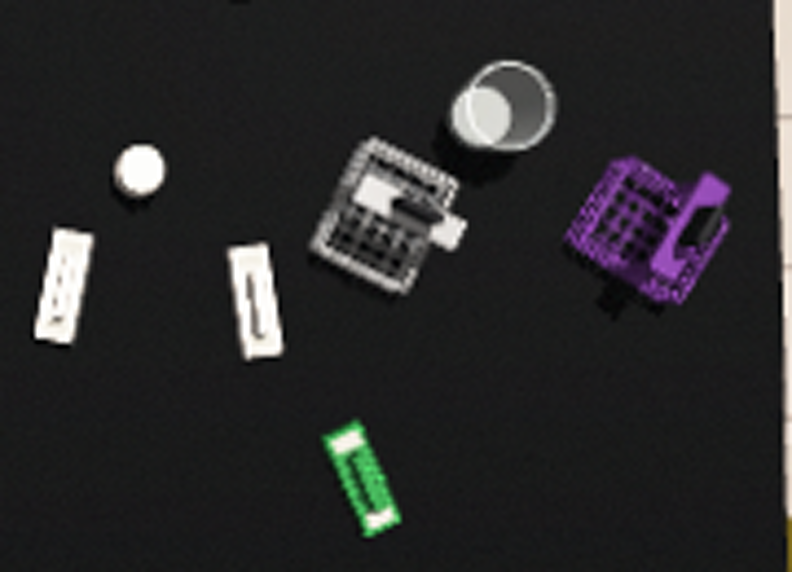

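View pics/c3.png

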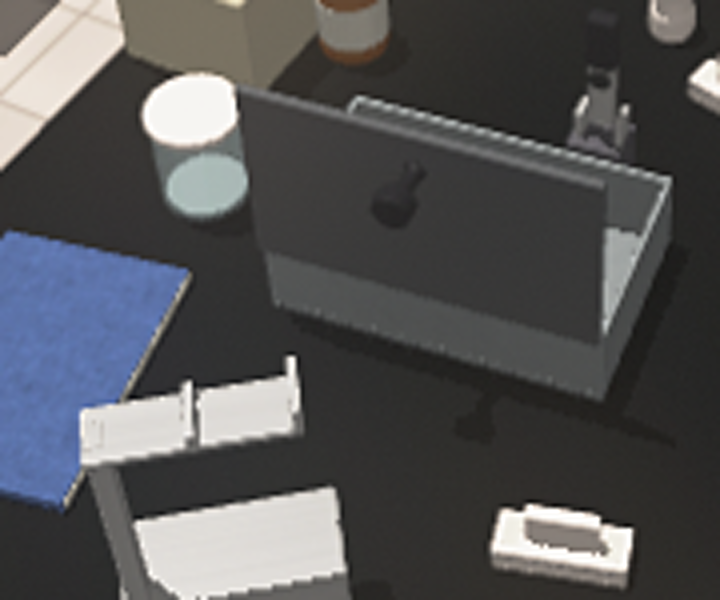

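View pics/c4.png

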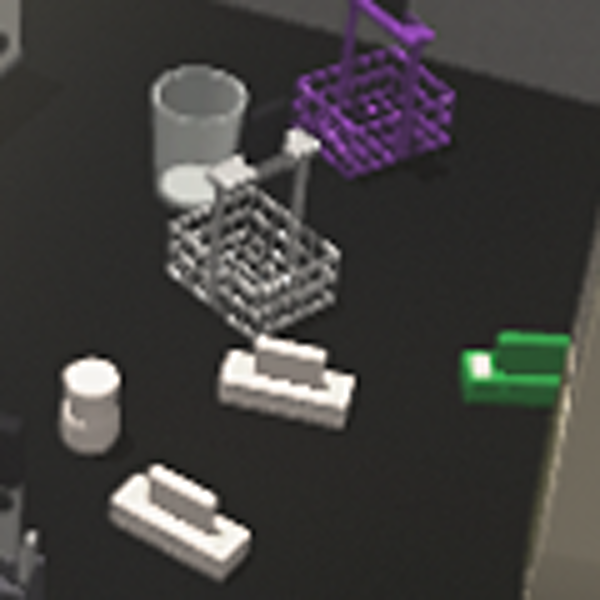

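```bash
python3 - <<'E'
from h import *
d=load('top0');s=load('side0')
A=lambda p:(110+p[0]/5,140+p[1]/5)
B=lambda p:(285+p[0]/4.4,160+p[1]/4.4)
def pr(n,p,z): print(n,onz(d,*p,z).round(1))
for n,p in [('rim nw',(467,100)),('rim ne',(686,72)),('rim se',(732,435)),('rim sw',(510,463))]: pr(n,A(p),70)
pr('clamp top',A((750,338)),86)
for n,p in [('lid top far',(412,65)),('lid top near',(460,467))]: pr(n,A(p),229)
for n,p in [('boxA',((316,452),(362,440),(392,560),(352,573)))]:
  for q in p: pr(n,A(q),22)
for n,p in [('boxB',((55,228),(94,235),(72,345),(36,338))),('boxC',((228,247),(268,242),(283,353),(244,360)))]:
  for q in p: pr(n,B(q),22)
for n,p in [('bar',((362,175),(358,200),(468,228),(455,252)))]:
  for q in p: pr(n,B(q),119)
for n,p in [('bask',((372,138),(460,183),(408,295),(312,248)))]:
  for q in p: pr(n,B(q),45)
for n,p in [('hook',((88,145),(42,182),(193,290),(148,330)))]:
  for q in p: pr(n,A(q),195)
for n,p in [('stand',((208,145),(320,290),(213,382)))]:
  for q in p: pr(n,A(q),12)
pr('jar',B((140,170)),55);pr('beak',B((515,105)),90)
pr('green',B((362,478)),22)
E
```

```text
rim nw [678.1 211.7  70. ]
rim ne [695.5  54.5  70. ]
rim se [437.3  23.7  70. ]
rim sw [419.  181.3  70. ]
clamp top [504.9   9.4  86. ]
lid top far [675.2 214.7 229. ]
lid top near [420.1 184.  229. ]
boxA [427.1 334.4  22. ]
boxA [435.7 299.9  22. ]
boxA [347.6 277.9  22. ]
boxA [338.1 307.8  22. ]
boxB [ 490.5 -123.2   22. ]
boxB [ 484.3 -155.4   22. ]
boxB [ 393.7 -136.    22. ]
boxB [ 399.8 -106.4   22. ]
boxC [ 473.1 -266.3   22. ]
boxC [ 476.8 -299.7   22. ]
boxC [ 384.8 -310.6   22. ]
boxC [ 379.5 -278.1   22. ]
bar [ 526.  -358.9  119. ]
bar [ 506.6 -355.3  119. ]
bar [ 483.8 -441.2  119. ]
bar [ 465.3 -430.6  119. ]
bask [ 560.5 -383.4   45. ]
bask [ 522.7 -455.5   45. ]
bask [ 431.6 -410.4   45. ]
bask [ 471.  -332.1   45. ]
hook [633.  440.5 195. ]
hook [609.  471.9 195. ]
hook [536.  367.9 195. ]
hook [510.2 398.2 195. ]
stand [657.5 420.6  12. ]
stand [547.2 334.2  12. ]
stand [479.6 415.7  12. ]
jar [ 535.8 -191.6   55. ]
beak [ 582.2 -489.7   90. ]
green [ 280.5 -374.9   22. ]
```

```bash
cat >> h.py <<'E'
def pose():
    s=sense(); return np.array(s['tool_pos']),R.from_euler('xyz',s['tcp_rot'],degrees=True),s
def go(x,y,z,jaw,tip=None):
    """row for target pos with tool down and tool z axis at world yaw jaw"""
    p,r,s=pose()
    a=np.deg2rad(jaw); X=np.array([0,0,-1.]);Z=np.array([np.cos(a),np.sin(a),0]);Y=np.cross(Z,X)
    t=R.from_matrix(np.stack([X,Y,Z],1)) if tip is None else tip
    rel=(r.inv()*t).as_rotvec(degrees=True)/8
    sh=r.inv().apply(np.array([x,y,z])-p)/25
    print('ROW',np.r_[rel,sh].round(2).tolist(),' n=',max(np.linalg.norm(sh)/2,np.linalg.norm(rel)*8/8.59).round(1))
def jawyaw():
    p,r,s=pose(); z=r.apply([0,0,1]); return np.rad2deg(np.arctan2(z[1],z[0]))
def st():
    p,r,s=pose(); print('t',round(s['time'],2),'p',p.round(1),'jaw',jawyaw().round(1),'gap',round(s['finger_gap'],1),'F',np.round(s['ft_force'],1),'q',np.round(s['joint_pos'],0))
E
python3 - <<'E'
from h import *
st()
d=snapshot('wrist');print(np.array(d['T_tool_cam']).round(2))
p,r,s=pose();print(r.as_matrix().round(2))
go(496,-396,300,-27.8)
go(496,-396,300,152.2)
E
```

```text
t 0.15 p [ 162.2 -577.2  249.2] jaw -74.3 gap 85.5 F [-0.7  0.3  0.1] q [-79.   8.  85.  -0.  87.  -5.]
[[   0.     -0.3     0.95 -123.39]
 [  -0.     -0.95   -0.3    76.62]
 [   1.     -0.     -0.     -0.97]
 [   0.      0.      0.      1.  ]]
[[-0.    0.96  0.27]
 [ 0.    0.27 -0.96]
 [-1.    0.   -0.  ]]
ROW [-5.81, -0.01, -0.0, -2.02, 14.82, -3.38]  n= 7.7
ROW [16.69, -0.0, 0.01, -2.02, 14.82, -3.38]  n= 15.5
```

carry_out(rows=[-5.8,0,0,-2,14.8,-3.4,0,-5.8,0,0,-2,14.8,-3.4,0,-5.8,0,0,-2,14.8,-3.4,0,-5.8,0,0,-2,14.8,-3.4,0,-5.8,0,0,-2,14.8,-3.4,0], force=40)

```text
time: 0.7
tool_pos: [381.2, -457.7, 282.8]
tcp_rot: [-162.8, 90.0, 166.2]
ft_force: [0.4, -1.4, 0.6]
finger_gap: 42.7
```

```bash
python3 - <<'E'
from h import *
st(); go(496,-396,300,-27.8)
E
```

```text
t 0.7 p [ 381.2 -457.7  282.8] jaw -31.0 gap 42.7 F [ 0.4 -1.4  0.6] q [-55.   6.  83.  -0.  91. -24.]
ROW [-0.4, -0.0, 0.0, -0.69, 4.48, 2.66]  n= 2.6
```

carry_out(rows=[-0.4,0,0,-0.7,4.5,2.6,0,-0.4,0,0,-0.7,4.5,2.6,0,-0.4,0,0,-0.7,4.5,2.6,0,-0.4,0,0,-0.7,4.5,2.6,0,-0.4,0,0,-0.7,4.5,2.6,0])

```text
time: 1.2
tool_pos: [494.2, -396.1, 299.7]
tcp_rot: [-166.6, 90.0, 165.4]
ft_force: [0.5, -0.5, -0.7]
finger_gap: 42.7
```

```bash
python3 - <<'E'
from h import *
st(); snap('wrist','w1'); snap('top','t1')
E
```

```text
t 1.2 p [ 494.2 -396.1  299.7] jaw -28.0 gap 42.7 F [ 0.5 -0.5 -0.7] q [-43.  12.  75.  -0.  93. -15.]
```

View pics/w1.png

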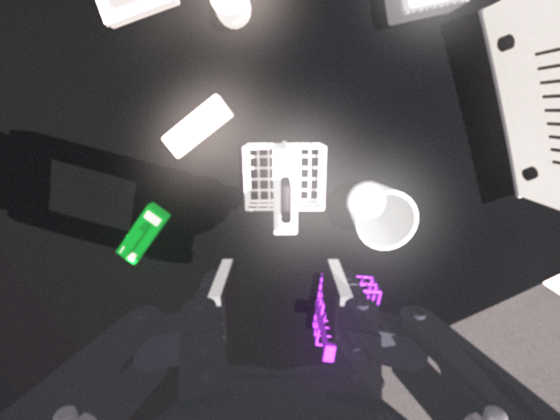

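View pics/t1.png

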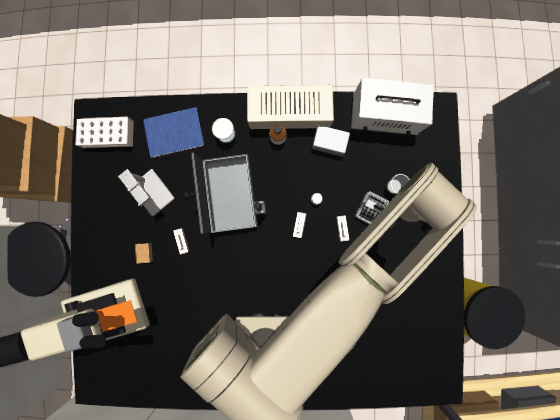

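Wrist view: the steel basket is at (285,180) with its handle bar along image-vertical at x≈286. The purple one is at (330,310) and the green box at (143,233). I'll take an enlarged crop to refine.

```bash
python3 - <<'E'
from h import *
a=cv2.imread('pics/w1.png');cv2.imwrite('pics/w1c.png',cv2.resize(a[120:260,220:360],None,fx=4.2,fy=4.2,interpolation=cv2.INTER_CUBIC))
E
```

```text
(no output)
```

View pics/w1c.png

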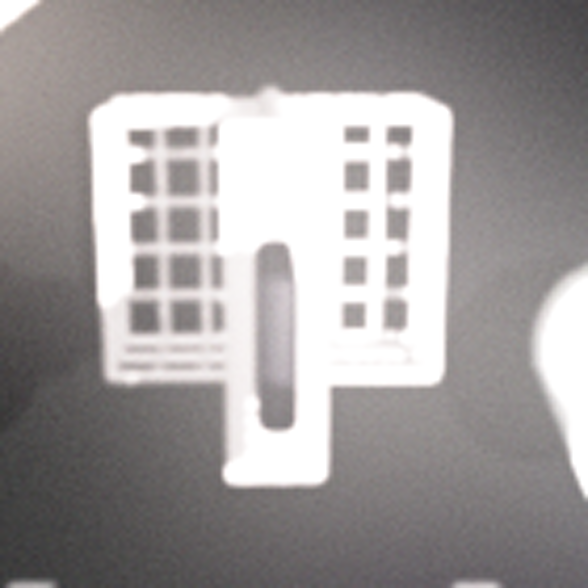

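```bash
python3 - <<'E'
from h import *
d=load('w1');C=lambda u,v:(220+u/4.2,120+v/4.2)
f=[onz(d,*C(*p),119)[:2] for p in((226,485),(328,485))];
print(f)
for p in ((220,115),(322,115)): print(onz(d,*C(*p),119))
for p in ((90,100),(452,100)): print(onz(d,*C(*p),45))
print('grip',onz(d,*C(257,245),117),onz(d,*C(292,245),117),onz(d,*C(278,430),163), onz(d,*C(262,430),163), onz(d,*C(295,430),163))
for z in(119,): 
  for xy in((496,-396),): print(proj(d,(*xy,z)))
E
```

```text
[array([ 468.30607709, -429.61943609]), array([ 490.75243064, -441.58428206])]
[ 510.24575052 -349.1206203   119.        ]
[ 530.87465363 -360.10607795  119.        ]
[ 474.84595998 -333.20196088   45.        ]
[ 565.68142223 -381.5724927    45.        ]
grip [ 503.37646584 -380.1188742   117.        ] [ 510.70230104 -384.02089276  117.        ] [ 492.79456471 -409.10069604  163.        ] [ 489.82398827 -407.51763366  163.        ] [ 495.95097909 -410.78296583  163.        ]
[282.13189531 195.86803584]
```

```bash
python3 - <<'E'
from h import *
go(500,-394.5,158.5,-27.4)
E
```

```text
ROW [-0.1, -0.01, 0.0, 5.65, 0.23, 0.21]  n= 2.8
```

carry_out(rows=[-0.1,0,0,1.5,0.23,0.21,0,-0.1,0,0,3,0.23,0.21,0,-0.1,0,0,4.4,0.23,0.21,0,-0.1,0,0,5.3,0.23,0.21,0,-0.1,0,0,5.65,0.23,0.21,0])

```text
time: 1.8
tool_pos: [498.4, -393.7, 155.1]
tcp_rot: [166.8, 89.7, 139.4]
ft_force: [0.3, -0.2, 0.1]
finger_gap: 42.8
```

carry_out(rows=[0,0,0,0,0,0,0.6,0,0,0,0,0,0,1,0,0,0,0,0,0,1,0,0,0,0,0,0,1,0,0,0,0,0,0,1], force=50)

```text
time: 2.3
tool_pos: [501.8, -394.8, 160.8]
tcp_rot: [-21.1, 89.8, -48.5]
ft_force: [-1.2, -0.8, 5.3]
finger_gap: 8.9
```

```bash
python3 - <<'E'
from h import *
st(); d=snap('wrist','w2')
E
```

```text
t 2.3 p [ 501.8 -394.8  160.8] jaw -27.3 gap 8.9 F [-1.2 -0.8  5.3] q [-43.  16.  85.  -0.  79. -15.]
```

View pics/w2.png

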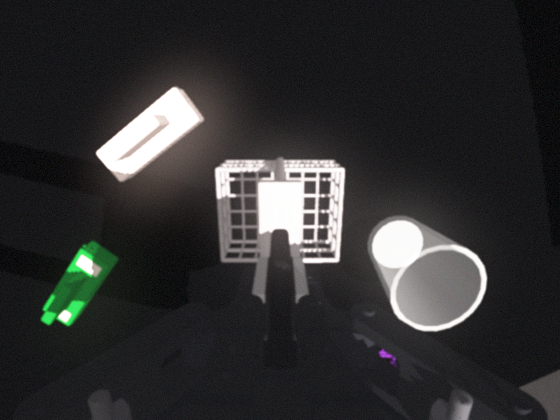

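The grip is between the pads (gap 8.9). Lifting straight up.

carry_out(rows=[0,0,0,-1,0,0,1,0,0,0,-2.5,0,0,1,0,0,0,-4,0,0,1,0,0,0,-5.5,0,0,1,0,0,0,-6,0,0,1])

```text
time: 2.85
tool_pos: [502.4, -394.9, 314.6]
tcp_rot: [-14.4, 89.6, -41.7]
ft_force: [-0.2, -0.0, -1.7]
finger_gap: 8.7
```

```bash
python3 - <<'E'
from h import *
st(); go(345,-130,310,0)
E
```

```text
t 2.85 p [ 502.4 -394.9  314.6] jaw -27.3 gap 8.7 F [-0.2 -0.  -1.7] q [-43.  12.  73.   0.  94. -15.]
ROW [-3.42, 0.05, 0.03, 0.1, 6.52, -10.46]  n= 6.2
```

```bash
python3 - <<'E'
from h import *
go(385,10,310,8)
E
```

```text
ROW [-4.42, 0.05, 0.03, 0.08, 12.23, -11.61]  n= 8.4
```

carry_out(rows=[-0.7,0,0,0.1,1.5,-1.4,1,-1.4,0,0,0.1,2.9,-2.7,1,-2.1,0,0,0.1,4.3,-4.0,1,-2.8,0,0,0.1,5.7,-5.4,1,-3.4,0,0,0.1,7.0,-6.7,1])

```text
time: 3.35
tool_pos: [431.6, -159.6, 305.1]
tcp_rot: [138.5, 89.9, 138.6]
ft_force: [0.7, 1.1, -1.2]
finger_gap: 8.9
```

```bash
python3 - <<'E'
from h import *
st();go(385,10,310,8)
E
```

```text
t 3.35 p [ 431.6 -159.6  305.1] jaw 0.1 gap 8.9 F [ 0.7  1.1 -1.2] q [-27. -15. 101.   0.  94. -27.]
ROW [-0.99, -0.01, -0.01, -0.19, 6.79, -1.85]  n= 3.5
```

carry_out(rows=[-0.3,0,0,-0.1,1.7,-0.5,1,-0.6,0,0,-0.2,3.4,-0.9,1,-0.8,0,0,-0.2,4.8,-1.3,1,-1,0,0,-0.2,6.2,-1.7,1,-1,0,0,-0.2,6.8,-1.8,1])

```text
time: 3.85
tool_pos: [387.0, 10.9, 310.7]
tcp_rot: [113.0, 89.9, 121.0]
ft_force: [0.4, -0.4, -1.0]
finger_gap: 8.7
```

```bash
python3 - <<'E'
from h import *
st();go(340,190,310,25)
E
```

```text
t 3.85 p [387.   10.9 310.7] jaw 8.0 gap 8.7 F [ 0.4 -0.4 -1. ] q [ -6. -28. 110.   0.  98. -14.]
ROW [-2.12, -0.0, -0.01, 0.04, 7.36, -0.86]  n= 3.7
```

carry_out(rows=[-0.5,0,0,0,1.6,-0.2,1,-1,0,0,0,3.3,-0.4,1,-1.5,0,0,0,5,-0.6,1,-2,0,0,0,6.6,-0.8,1,-2.1,0,0,0,7.4,-0.9,1])

```text
time: 4.35
tool_pos: [339.1, 191.1, 310.5]
tcp_rot: [128.8, 89.9, 153.7]
ft_force: [0.2, -1.1, -1.1]
finger_gap: 9.0
```

```bash
python3 - <<'E'
from h import *
st();go(450,323,270,38.5);snap('side','s1');snap('top','t2');snap('wrist','w3')
E
```

```text
t 4.35 p [339.1 191.1 310.5] jaw 25.0 gap 9.0 F [ 0.2 -1.1 -1.1] q [ 22. -28. 110.   0.  98.  -3.]
ROW [-1.69, -0.0, -0.01, 1.62, 2.91, 6.25]  n= 3.5
```

View pics/s1.png

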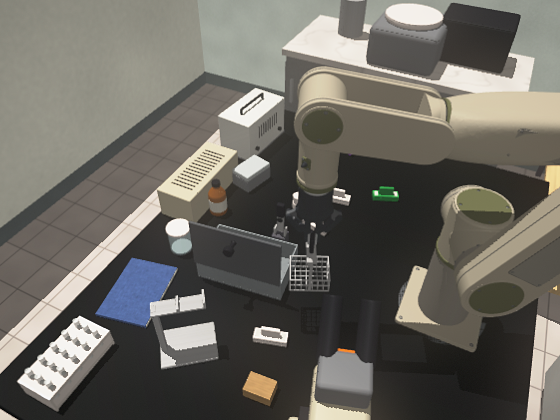

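View pics/w3.png

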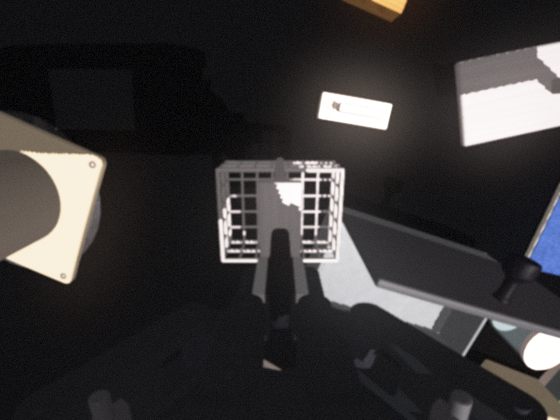

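```bash
python3 - <<'E'
from h import *
d=load('t2')
a=cv2.imread('pics/t2.png');cv2.imwrite('pics/t2c.png',cv2.resize(a[160:225,110:180],None,fx=9,fy=9,interpolation=cv2.INTER_CUBIC))
b=cv2.imread('pics/s1.png');cv2.imwrite('pics/s1c.png',cv2.resize(b[280:380,140:230],None,fx=6,fy=6,interpolation=cv2.INTER_CUBIC))
E
```

```text
(no output)
```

View pics/t2c.png

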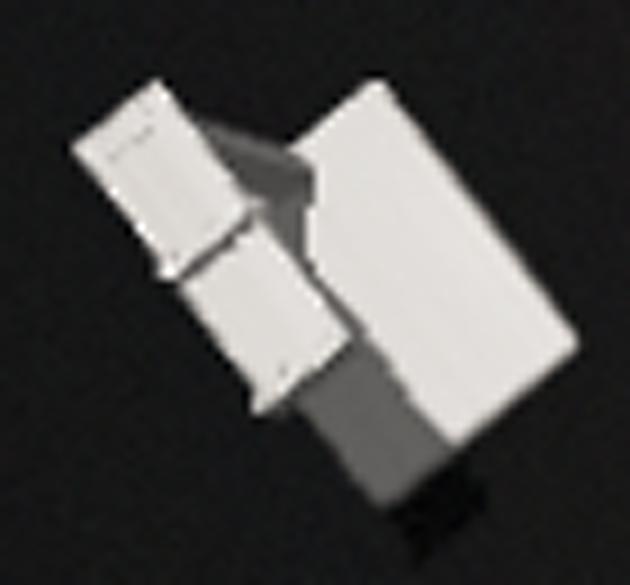

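View pics/s1c.png

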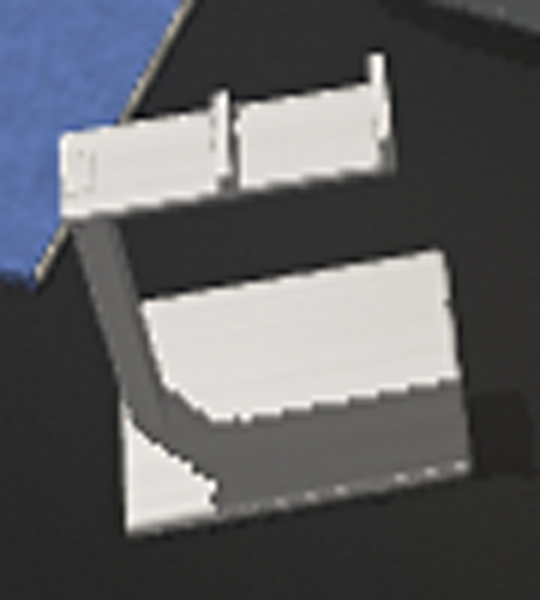

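```bash
python3 - <<'E'
from h import *
d=load('t2');s=load('s1')
T=lambda u,v:(110+u/9,160+v/9);S=lambda u,v:(140+u/6,280+v/6)
for n,p,z in[('back +',(75,150),185),('back -',(155,80),185),('lip L',(255,412),203),('lip R',(355,338),203),('rise L',(168,278),195),('rise R',(258,205),195),
 ('pl N',(380,80),12),('pl E',(578,345),12),('pl S',(385,505),12),('pl corner front',(458,443),12)]: print(n,onz(d,*T(*p),z).round(1))
print('side')
for n,p,z in[('back +',(62,215),185),('back -',(62,135),185),('lip far top',(375,55),203),('lip near',(388,165),185),('rise far',(222,92),195),('rise near',(235,185),185),
 ('pl ',(128,532),0),('pl ',(470,465),0),('pl far',(440,252),12)]: print(n,onz(s,*S(*p),z).round(1))
print(tri(d,T(75,150),s,S(62,215)))
print(tri(d,T(355,338),s,S(378,55)))
E
```

```text
back + [609.4 476.4 185. ]
back - [634.8 445.8 185. ]
lip L [510.6 399.5 203. ]
lip R [536.9 362.3 203. ]
rise L [560.4 435.9 195. ]
rise R [586.6 402.  195. ]
pl N [657.8 418.2  12. ]
pl E [546.  333.3  12. ]
pl S [480.7 415.   12. ]
pl corner front [506. 384.  12.]
side
back + [612.  475.3 185. ]
back - [634.8 445.6 185. ]
lip far top [537.4 369.  203. ]
lip near [513.  400.7 185. ]
rise far [585.4 406.2 195. ]
rise near [560.8 434.7 185. ]
pl  [596.8 503.5   0. ]
pl  [484.6 413.9   0. ]
pl far [547.4 335.8  12. ]
(array([609.93399133, 476.01577855, 187.02137399]), np.float64(1.7761014592911262))
(array([538.21532561, 364.79750442, 197.28461566]), np.float64(2.082182749273501))
```

```bash
python3 - <<'E'
from h import *
go(448,322,266,38.5)
E
```

```text
ROW [-1.71, -0.01, -0.0, 1.77, 2.99, 6.15]  n= 3.5
```

```bash
python3 - <<'E'
from h import *
go(335,275,290,38.5)
E
```

```text
ROW [-1.71, -0.01, -0.0, 0.82, 3.19, 1.26]  n= 1.8
```

carry_out(rows=[-0.5,0,0,0.2,1.0,0.4,1,-1.0,0,0,0.5,2.0,0.8,1,-1.5,0,0,0.8,3,1.2,1,-1.7,0,0,0.8,3.2,1.3,1,-1.7,0,0,0.8,3.2,1.3,1])

```text
time: 5.0
tool_pos: [336.8, 274.4, 290.7]
tcp_rot: [-172.4, 89.9, -134.1]
ft_force: [-0.5, -0.4, -1.1]
finger_gap: 9.0
```

```bash
python3 - <<'E'
from h import *
st(); go(448,322,266,38.5)
E
```

```text
t 5.0 p [336.8 274.4 290.7] jaw 38.3 gap 9.0 F [-0.5 -0.4 -1.1] q [ 32. -20. 106.  -0.  93.  -6.]
ROW [-0.03, -0.01, 0.0, 0.98, -1.26, 4.67]  n= 2.5
```

carry_out(rows=[0,0,0,0.3,-0.4,1.4,1,0,0,0,0.6,-0.8,2.8,1,0,0,0,0.9,-1.1,4,1,0,0,0,1,-1.26,4.7,1,0,0,0,1,-1.26,4.7,1])

```text
time: 5.5
tool_pos: [450.5, 321.4, 265.5]
tcp_rot: [-160.5, 89.9, -122.4]
ft_force: [-0.8, -0.4, -0.7]
finger_gap: 8.9
```

```bash
python3 - <<'E'
from h import *
st(); go(550.5,403.5,265,38.5); snap('wrist','w4')
E
```

```text
t 5.5 p [450.5 321.4 265.5] jaw 38.0 gap 8.9 F [-0.8 -0.4 -0.7] q [30. -0. 91. -0. 89. -8.]
ROW [-0.06, -0.01, 0.0, 0.01, 0.12, 5.17]  n= 2.6
```

View pics/w4.png

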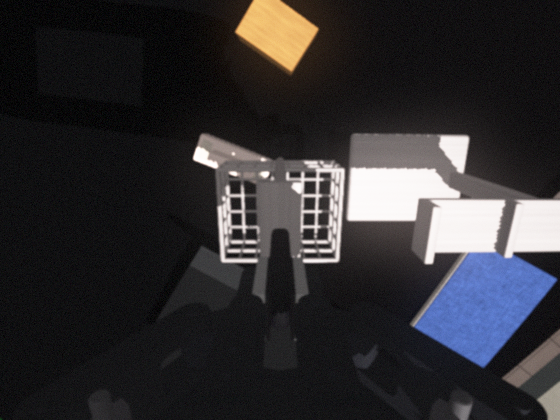

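```bash
python3 - <<'E'
from h import *
d=load('w4');p,r,s=pose()
for u,v,z in((540,199,185),(540,252,185),(440,202,203),(436,262,203)):
    w=onz(d,u,v,z); print(w.round(1), (r.inv().apply(w-p)).round(1))
E
```

```text
[580.6 454.2 185. ] [ 80.7  23.7 185.3]
[614.5 428.7 185. ] [ 80.7 -17.2 196.2]
[513.5 404.8 203. ] [ 62.8  26.2 102. ]
[542.2 374.5 203. ] [ 62.8 -15.4 105.8]
```

carry_out(rows=[0,0,0,0,0.14,1.2,1,0,0,0,0,0.14,2.4,1,0,0,0,0,0.14,3.6,1,0,0,0,0,0.14,4.7,1,0,0,0,0,0.14,5.3,1])

```text
time: 6.05
tool_pos: [551.4, 407.3, 267.1]
tcp_rot: [-33.5, 90.0, 4.7]
ft_force: [-0.4, -0.7, -1.5]
finger_gap: 8.9
```

carry_out(rows=[0,0,0,0,0,0,1,0,0,0,0.2,0,0,1,0,0,0,0.4,0,0,1,0,0,0,0.6,0,0,1,0,0,0,0.8,0,0,1])

```text
time: 6.55
tool_pos: [549.9, 407.3, 246.0]
tcp_rot: [-173.0, 90.0, -134.7]
ft_force: [-0.3, 0.6, -0.6]
finger_gap: 8.7
```

```bash
python3 - <<'E'
from h import *
st(); snap('side','s2')
b=cv2.imread('pics/s2.png');cv2.imwrite('pics/s2c.png',cv2.resize(b[230:380,100:250],None,fx=4,fy=4,interpolation=cv2.INTER_CUBIC))
E
```

```text
t 6.55 p [549.9 407.3 246. ] jaw 38.3 gap 8.7 F [-0.3  0.6 -0.6] q [32. 21. 70. -0. 89. -6.]
```

View pics/s2c.png

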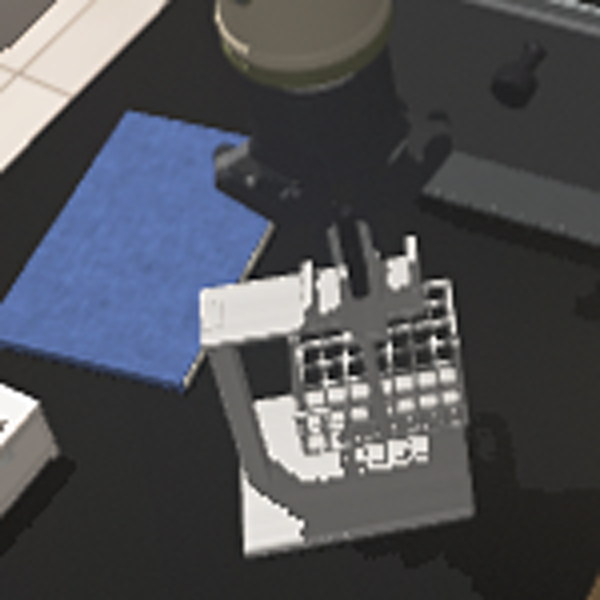

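The bar is between the rise (305,270) and the lip (410,250). Lowering the rest.

carry_out(rows=[0,0,0,0.15,0,0,1,0,0,0,0.25,0,0,1,0,0,0,0.34,0,0,1,0,0,0,0.42,0,0,1,0,0,0,0.42,0,0,1])

```text
time: 7.1
tool_pos: [550.3, 407.7, 235.5]
tcp_rot: [173.0, 90.0, -148.7]
ft_force: [0.2, 0.5, -2.1]
finger_gap: 8.5
```

carry_out(rows=[0,0,0,0.04,0,0,1,0,0,0,0.08,0,0,1,0,0,0,0.08,0,0,1,0,0,0,0.08,0,0,1,0,0,0,0.08,0,0,1])

```text
time: 7.6
tool_pos: [550.6, 407.9, 234.8]
tcp_rot: [-5.7, 89.9, 32.5]
ft_force: [-2.6, -2.1, 6.2]
finger_gap: 8.5
```

carry_out(rows=[0,0,0,0,0,0,0.5,0,0,0,0,0,0,0.3,0,0,0,0,0,0,0.2,0,0,0,0,0,0,0.2,0,0,0,-0.4,0,0,0.2])

```text
time: 8.1
tool_pos: [549.6, 407.2, 242.0]
tcp_rot: [173.3, 89.8, -148.4]
ft_force: [-0.6, 0.2, 0.3]
finger_gap: 34.2
```

```bash
python3 - <<'E'
from h import *
st(); snap('side','s3'); d=snap('wrist','w5')
b=cv2.imread('pics/s3.png');cv2.imwrite('pics/s3c.png',cv2.resize(b[230:380,100:250],None,fx=4,fy=4,interpolation=cv2.INTER_CUBIC))
E
```

```text
t 8.1 p [549.6 407.2 242. ] jaw 38.3 gap 34.2 F [-0.6  0.2  0.3] q [32. 21. 70.  0. 89. -6.]
```

View pics/s3c.png

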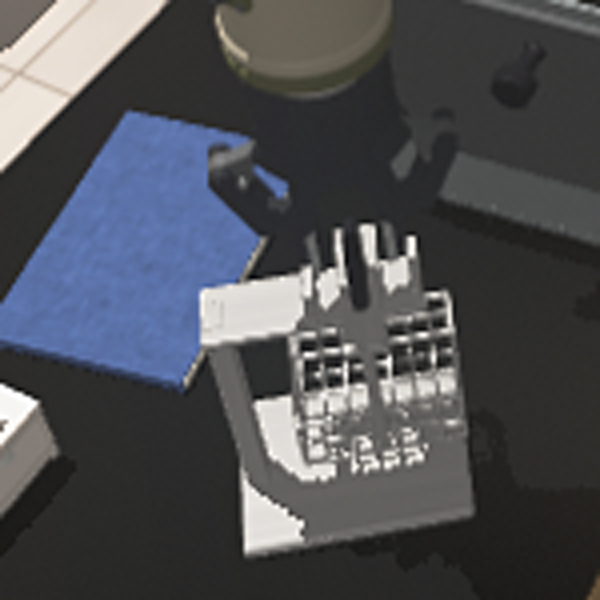

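View pics/w5.png

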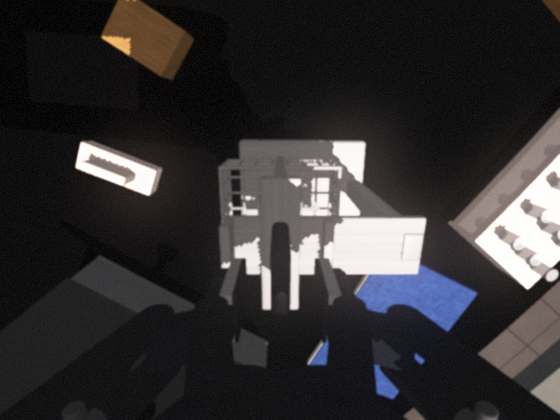

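carry_out(rows=[0,0,0,-0.6,0,0,0.2,0,0,0,-1.5,0,0,0.2,0,0,0,-3,0,0,0,0,0,0,-3.5,0,0,0,0,0,0,-3.5,0,0,0])

```text
time: 8.7
tool_pos: [551.5, 408.4, 336.1]
tcp_rot: [-6.0, 89.6, 32.3]
ft_force: [0.5, 0.1, -0.3]
finger_gap: 42.6
```

```bash
python3 - <<'E'
from h import *
st(); go(387,305,240,105)
E
```

```text
t 8.7 p [551.5 408.4 336.1] jaw 38.3 gap 42.6 F [ 0.5  0.1 -0.3] q [32. 20. 62.  0. 98. -6.]
ROW [-8.34, 0.04, 0.03, 3.79, 0.83, -7.76]  n= 7.8
```

carry_out(rows=[-1,0,0,0,0.2,-1.6,0,-2,0,0,0.6,0.4,-3.2,0,-3,0,0,1.5,0.6,-4.8,0,-4,0,0,2.5,0.8,-6.4,0,-5,0,0,3.8,0.8,-7.8,0])

```text
time: 9.2
tool_pos: [383.1, 301.9, 234.9]
tcp_rot: [10.4, 90.0, 89.0]
ft_force: [-0.5, -0.4, 0.9]
finger_gap: 42.6
```

```bash
python3 - <<'E'
from h import *
st(); go(387,305,240,105)
E
```

```text
t 9.2 p [383.1 301.9 234.9] jaw 78.6 gap 42.6 F [-0.5 -0.4  0.9] q [ 32. -10. 104.   0.  86. -46.]
ROW [-3.3, 0.0, 0.0, -0.21, -0.13, 0.15]  n= 3.1
```

carry_out(rows=[-1,0,0,0,0,0,0,-2,0,0,0,0,0,0,-3,0,0,0,0,0,0,-3.3,0,0,0,0,0,0,-3.3,0,0,0,0,0,0])

```text
time: 9.7
tool_pos: [384.2, 302.3, 235.0]
tcp_rot: [107.1, 89.9, -148.2]
ft_force: [-0.0, 0.1, 0.6]
finger_gap: 42.4
```

```bash
cat >> h.py <<'E'
def crop(fn,x0,y0,x1,y1,f):
    a=cv2.imread('pics/'+fn+'.png');cv2.imwrite('pics/'+fn+'c.png',cv2.resize(a[y0:y1,x0:x1],None,fx=f,fy=f,interpolation=cv2.INTER_CUBIC))
def boxes(d,zt=22):
    """white blobs -> rect on z plane"""
    g=d['color'].astype(int); m=((g.min(2)>150)&(g.max(2)-g.min(2)<60)).astype(np.uint8)
    m=cv2.morphologyEx(m,cv2.MORPH_CLOSE,np.ones((9,9),np.uint8))
    for c in cv2.findContours(m,cv2.RETR_EXTERNAL,cv2.CHAIN_APPROX_NONE)[0]:
        if cv2.contourArea(c)<300: continue
        P=np.array([onz(d,u,v,zt)[:2] for u,v in c[:,0].astype(float)],np.float32)
        (x,y),(w,h),a=cv2.minAreaRect(P)
        if w<h: w,h,a=h,w,a+90
        if w<160: print('blob px',c[:,0].mean(0).round(),'xy',round(x,1),round(y,1),'size',round(w,1),round(h,1),'yaw',round((a+90)%180-90,1))
E
python3 - <<'E'
from h import *
st(); d=snap('wrist','w6'); boxes(d); t=snap('top','t6'); boxes(t)
E
```

```text
t 9.7 p [384.2 302.3 235. ] jaw 104.7 gap 42.4 F [-0.   0.1  0.6] q [ 32.  -9. 104.   0.  86. -73.]
blob px [306. 336.] xy 565.3 385.0 size 107.0 70.0 yaw 27.1
blob px [284. 193.] xy 389.1 308.8 size 91.9 34.2 yaw 16.1
blob px [525.  61.] xy 184.7 519.4 size 114.3 83.6 yaw 17.5
blob px [399. 184.] xy 590.4 -497.0 size 78.7 70.6 yaw 88.4
blob px [223. 129.] xy 799.1 150.5 size 87.5 78.5 yaw -0.0
```

View pics/w6.png

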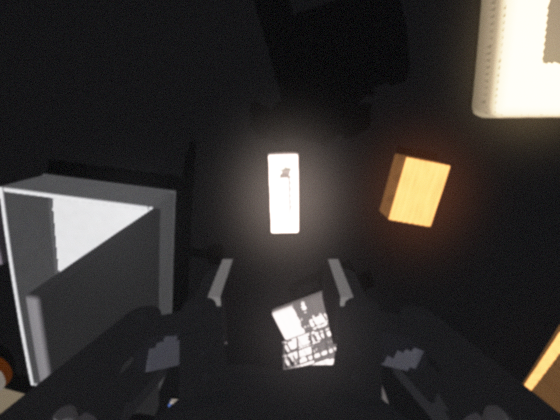

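View pics/t6.png

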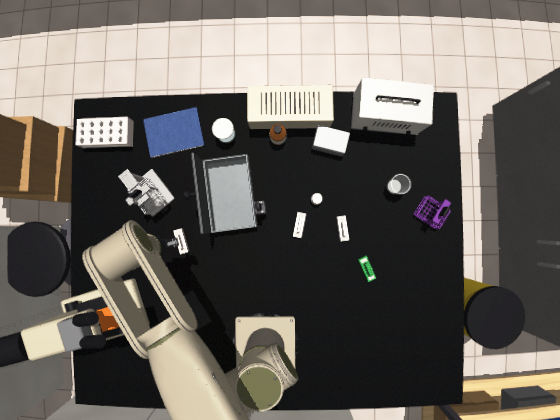

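Box A at px (284,193) is at (389,308), yaw 16, with a rib along its length. Only three ribbed white boxes exist on the whole bench.

```bash
python3 - <<'E'
from h import *
go(388.5,308,45,106)
E
```

```text
ROW [-0.18, -0.0, -0.01, 7.62, -0.22, 0.18]  n= 3.8
```

carry_out(rows=[-0.1,0,0,1.8,-0.2,0.18,0,-0.2,0,0,3.6,-0.2,0.18,0,-0.2,0,0,5.4,-0.2,0.18,0,-0.2,0,0,6.8,-0.2,0.18,0,-0.2,0,0,7.1,-0.2,0.18,0])

```text
time: 10.3
tool_pos: [385.0, 306.0, 53.8]
tcp_rot: [106.3, 89.5, -147.5]
ft_force: [-0.8, -1.0, 0.5]
finger_gap: 42.6
```

```bash
python3 - <<'E'
from h import *
st();go(388.5,308,45,106); d=snap('wrist','w7'); crop('w7',180,120,380,320,3); print(proj(d,(388.5,308,50)))
E
```

```text
t 10.3 p [385.  306.   53.8] jaw 106.2 gap 42.6 F [-0.8 -1.   0.5] q [ 33.   2. 112.   0.  66. -74.]
ROW [0.02, -0.02, -0.06, 0.35, -0.16, 0.04]  n= 0.2
[279.83135005 295.99608959]
```

View pics/w7c.png

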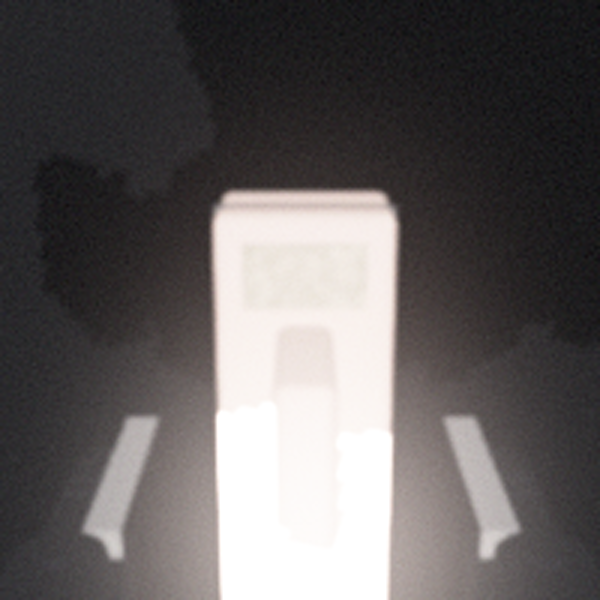

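carry_out(rows=[0,0,0,0.2,-0.1,0.04,0,0,0,0,0.35,-0.16,0.04,0,0,0,0,0.35,-0.16,0.04,0,0,0,0,0.35,-0.16,0.04,0,0,0,0,0.35,-0.16,0.04,0.4])

```text
time: 10.85
tool_pos: [392.7, 310.8, 51.1]
tcp_rot: [-72.0, 89.9, 34.3]
ft_force: [-0.4, -0.5, 1.2]
finger_gap: 29.5
```

carry_out(rows=[0,0,0,0,0,0,1,0,0,0,0,0,0,1,0,0,0,0,0,0,1,0,0,0,0,0,0,1,0,0,0,0,0,0,1])

```text
time: 11.35
tool_pos: [392.2, 310.4, 50.3]
tcp_rot: [-118.3, 90.0, -12.0]
ft_force: [-0.5, -1.3, 1.8]
finger_gap: 9.0
```

carry_out(rows=[0,0,0,-1,0,0,1,0,0,0,-2.5,0,0,1,0,0,0,-4.5,0,0,1,0,0,0,-6.5,0,0,1,0,0,0,-8.5,0,0,1])

```text
time: 11.85
tool_pos: [391.6, 310.1, 264.2]
tcp_rot: [101.8, 90.0, -151.9]
ft_force: [0.8, 0.7, -1.0]
finger_gap: 8.6
```

```bash
python3 - <<'E'
from h import *
st(); snap('wrist','w8')
C=np.array([557.5,117.8]);ex=np.array([np.cos(np.deg2rad(96.5)),np.sin(np.deg2rad(96.5))]);ey=np.array([-ex[1],ex[0]])
for c in((-25,58),(-25,-58),(25,0)): print(c,(C+c[0]*ex+c[1]*ey).round(1))
E
```

```text
t 11.85 p [391.6 310.1 264.2] jaw 106.3 gap 8.6 F [ 0.8  0.7 -1. ] q [ 32.  -9. 100.   0.  89. -74.]
(-25, 58) [502.7  86.4]
(-25, -58) [618.   99.5]
(25, 0) [554.7 142.6]
```

View pics/w8.png

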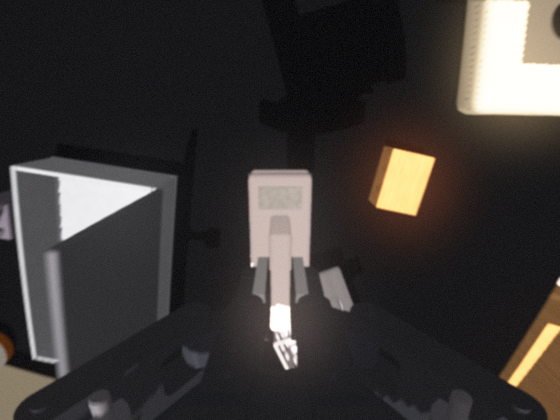

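```bash
python3 - <<'E'
from h import *
go(555.2,137.7,322,96.5)
E
```

```text
ROW [1.22, 0.03, 0.08, -1.88, -4.23, -8.49]  n= 4.8
```

carry_out(rows=[0,0,0,-2,0,0,1,0.3,0,0,-2.4,-0.6,-1.2,1,0.6,0,0,-2.4,-1.4,-2.8,1,0.9,0,0,-2.4,-2.2,-4.4,1,1.2,0,0,-2.4,-3,-6,1])

```text
time: 12.4
tool_pos: [507.0, 186.2, 322.3]
tcp_rot: [-34.6, 90.0, 62.0]
ft_force: [0.2, 0.9, -1.6]
finger_gap: 8.9
```

carry_out(rows=[0,0,0,0,-0.6,-1.2,1,0,0,0,0,-1.2,-2.4,1,0,0,0,0,-1.2,-2.4,1,0,0,0,0,-1.2,-2.4,1,0,0,0,0,-1.2,-2.4,1])

```text
time: 12.9
tool_pos: [542.5, 131.9, 322.2]
tcp_rot: [56.5, 90.0, 153.2]
ft_force: [-0.3, 0.5, -1.1]
finger_gap: 8.6
```

```bash
python3 - <<'E'
from h import *
st();d=snap('wrist','w9');go(555.2,137.7,130,96.5)
E
```

```text
t 12.9 p [542.5 131.9 322.2] jaw 96.7 gap 8.6 F [-0.3  0.5 -1.1] q [  8.  -0.  86.   0.  94. -88.]
ROW [0.03, 0.0, -0.0, 7.7, -0.54, 0.16]  n= 3.9
```

View pics/w9.png

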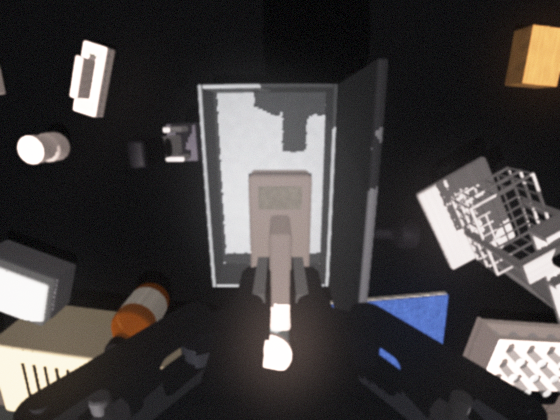

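```bash
python3 - <<'E'
from h import *
d=load('w9')
for p in((199,86),(336,85),(212,287),(330,287)): print(p,onz(d,*p,70).round(1))
for p in((387,62),(366,304)): print('lid',onz(d,*p,230).round(1))
for p in((130,150),(131,143),(144,143)): print('clamp tip',onz(d,*p,196).round(1))
for p in((200,124),(200,160),(165,126)): print('block',onz(d,*p,86).round(1))
E
```

```text
(199, 86) [443.  29.  70.]
(336, 85) [424.2 183.2  70. ]
(212, 287) [698.9  57.4  70. ]
(330, 287) [680.  218.4  70. ]
lid [424.1 188.4 230. ]
lid [601.3 209.8 230. ]
clamp tip [504.8   7.5 196. ]
clamp tip [499.1   8.4 196. ]
clamp tip [498.   18.9 196. ]
block [484.1  36.2  86. ]
block [524.4  38.   86. ]
block [490.5  -3.3  86. ]
```

```bash
python3 - <<'E'
from h import *
go(557.5,139.5,100,96.6)
E
```

```text
ROW [0.01, 0.0, -0.0, 8.9, -0.64, 0.22]  n= 4.5
```

carry_out(rows=[0,0,0,1,-0.64,0.22,1,0,0,0,2.8,-0.64,0.22,1,0,0,0,4.7,-0.64,0.22,1,0,0,0,6.6,-0.64,0.22,1,0,0,0,8,-0.64,0.22,1])

```text
time: 13.45
tool_pos: [556.5, 139.6, 119.8]
tcp_rot: [86.2, 89.9, -177.0]
ft_force: [1.0, 0.1, -1.0]
finger_gap: 8.9
```

carry_out(rows=[0,0,0,0.8,0,0,1,0,0,0,1.4,0,0,1,0,0,0,1.8,0,0,1,0,0,0,2.1,0,0,1,0,0,0,2.1,0,0,1])

```text
time: 13.95
tool_pos: [558.1, 138.8, 70.0]
tcp_rot: [84.1, 90.0, -179.2]
ft_force: [0.0, 0.1, -0.5]
finger_gap: 8.5
```

```bash
python3 - <<'E'
from h import *
st();d=snap('wrist','w10');snap('side','s10')
E
```

```text
t 13.95 p [558.1 138.8  70. ] jaw 96.7 gap 8.5 F [ 0.   0.1 -0.5] q [  9.  13.  99.   0.  68. -88.]
```

View pics/w10.png

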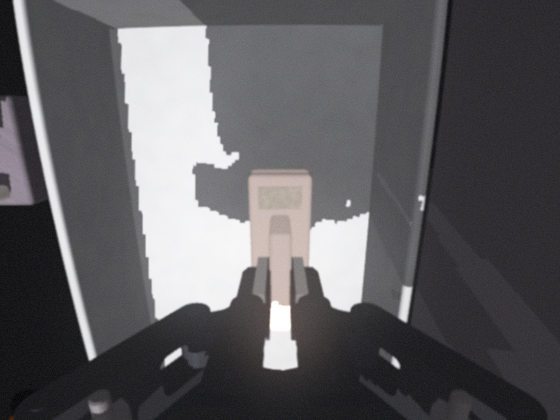

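carry_out(rows=[0,0,0,0.25,0,0,1,0,0,0,0.42,0,0,1,0,0,0,0.52,0,0,1,0,0,0,0.6,0,0,1,0,0,0,0.6,0,0,1])

```text
time: 14.55
tool_pos: [558.3, 138.5, 55.3]
tcp_rot: [-114.9, 90.0, -18.2]
ft_force: [-0.6, -0.4, 1.9]
finger_gap: 8.8
```

carry_out(rows=[0,0,0,0.06,0,0,1,0,0,0,0.1,0,0,1,0,0,0,0.1,0,0,1])

```text
time: 14.85
tool_pos: [558.5, 138.5, 55.2]
tcp_rot: [-128.4, 90.0, -31.8]
ft_force: [-11.5, -3.2, 21.7]
finger_gap: 8.5
```

carry_out(rows=[0,0,0,-0.1,0,0,1,0,0,0,-0.1,0,0,0.4,0,0,0,-0.1,0,0,0.4,0,0,0,-0.4,0,0,0.4,0,0,0,-1.2,0,0,0.4])

```text
time: 15.35
tool_pos: [556.2, 138.5, 80.8]
tcp_rot: [85.7, 89.7, -177.6]
ft_force: [-0.1, 1.0, -0.6]
finger_gap: 26.1
```

carry_out(rows=[0,0,0,-1.5,0,0,0.4,0,0,0,-3.5,0,0,0.4,0,0,0,-5.5,0,0,0.4,0,0,0,-7,0,0,0.4,0,0,0,-7.4,0,0,0.4])

```text
time: 15.85
tool_pos: [560.4, 139.4, 274.5]
tcp_rot: [-83.8, 89.5, 12.9]
ft_force: [0.3, 0.3, -0.2]
finger_gap: 25.4
```

```bash
python3 - <<'E'
from h import *
st();d=snap('wrist','w11');snap('top','t11');go(442,-130,235,80)
E
```

```text
t 15.85 p [560.4 139.4 274.5] jaw 96.7 gap 25.4 F [ 0.3  0.3 -0.2] q [  9.   3.  88.   0.  89. -88.]
ROW [2.09, 0.01, 0.03, 1.39, 5.92, -10.15]  n= 5.9
```

View pics/w11.png

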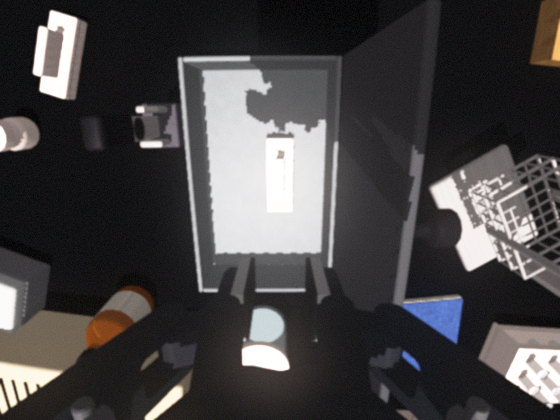

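View pics/t11.png

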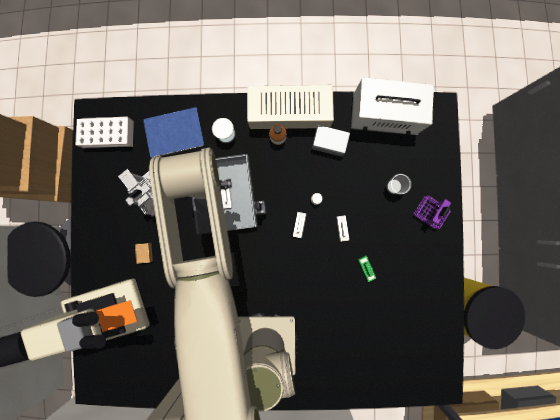

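Box A lies flat inside. Next is box B at px (299,225).

carry_out(rows=[0.4,0,0,0,1.0,-1.7,0,0.8,0,0,0,2,-3.4,0,1.2,0,0,0,3,-5.1,0,1.6,0,0,0,4,-6.8,0,2,0,0,0,5,-8.5,0])

```text
time: 16.45
tool_pos: [456.6, -87.9, 265.0]
tcp_rot: [78.0, 89.8, 158.6]
ft_force: [1.5, -0.6, 0.2]
finger_gap: 42.7
```

```bash
python3 - <<'E'
from h import *
st();go(442,-130,235,80)
E
```

```text
t 16.45 p [456.6 -87.9 265. ] jaw 80.6 gap 42.7 F [ 1.5 -0.6  0.2] q [-17. -14. 104.   0.  90. -98.]
ROW [0.07, 0.01, -0.03, 1.2, 0.3, -1.76]  n= 1.1
```

carry_out(rows=[0.1,0,0,0.6,0.2,-0.9,0,0.1,0,0,1.2,0.3,-1.7,0,0.1,0,0,1.2,0.3,-1.7,0,0.1,0,0,1.2,0.3,-1.7,0])

```text
time: 16.85
tool_pos: [443.4, -127.2, 235.7]
tcp_rot: [69.4, 89.8, 149.2]
ft_force: [-0.3, 0.5, -0.2]
finger_gap: 42.7
```

```bash
python3 - <<'E'
from h import *
st();d=snap('wrist','w12');boxes(d)
E
```

```text
t 16.85 p [ 443.4 -127.2  235.7] jaw 79.8 gap 42.7 F [-0.3  0.5 -0.2] q [ -22.  -14.  107.    0.   87. -102.]
blob px [464. 309.] xy 637.1 89.5 size 91.9 38.1 yaw 6.9
blob px [245. 278.] xy 547.0 -186.3 size 66.2 26.2 yaw -11.7
blob px [139. 201.] xy 430.7 -286.4 size 91.5 46.8 yaw 8.2
blob px [278. 189.] xy 445.0 -127.9 size 92.6 34.5 yaw -11.6
```

View pics/w12.png

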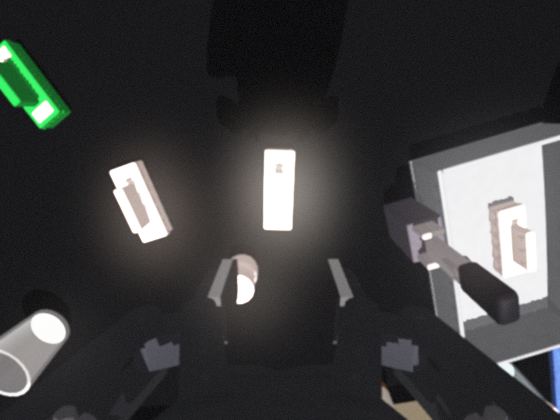

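```bash
python3 - <<'E'
from h import *
go(445,-128.2,46,78.6)
E
```

```text
ROW [0.16, 0.01, -0.01, 7.63, -0.06, -0.05]  n= 3.8
```

carry_out(rows=[0.1,0,0,1.8,0,0,0,0.15,0,0,3.6,-0.06,-0.05,0,0.15,0,0,5.4,-0.06,-0.05,0,0.15,0,0,6.8,-0.06,-0.05,0,0.15,0,0,7.1,-0.06,-0.05,0])

```text
time: 17.4
tool_pos: [442.8, -126.7, 55.9]
tcp_rot: [76.6, 89.6, 155.4]
ft_force: [0.0, 0.6, -0.0]
finger_gap: 42.6
```

carry_out(rows=[0,0,0,0.2,0,0,0,0,0,0,0.35,0,0,0,0,0,0,0.35,0,0,0])

```text
time: 17.7
tool_pos: [447.1, -129.5, 53.0]
tcp_rot: [-100.2, 89.8, -21.5]
ft_force: [-0.1, 1.0, -0.2]
finger_gap: 42.9
```

```bash
python3 - <<'E'
from h import *
st(); d=snap('wrist','w13'); crop('w13',180,120,380,320,3)
E
```

```text
t 17.7 p [ 447.1 -129.5   53. ] jaw 78.7 gap 42.9 F [-0.1  1.  -0.2] q [ -22.   -2.  117.    0.   65. -101.]
```

View pics/w13c.png

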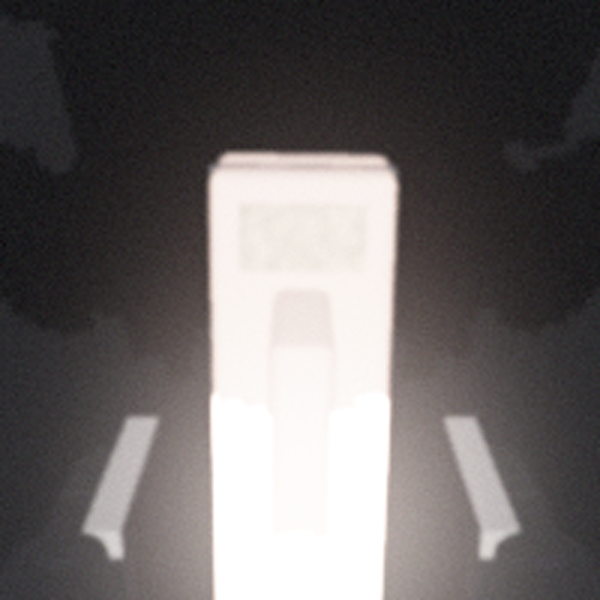

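carry_out(rows=[0,0,0,0.08,0,0,0.3,0,0,0,0.08,0,0,1,0,0,0,0.08,0,0,1,0,0,0,0.08,0,0,1,0,0,0,0.08,0,0,1])

```text
time: 18.25
tool_pos: [446.2, -129.5, 50.1]
tcp_rot: [-102.5, 89.9, -23.8]
ft_force: [-1.2, 0.8, 6.1]
finger_gap: 9.0
```

carry_out(rows=[0,0,0,-0.1,0,0,1,0,0,0,-1.5,0,0,1,0,0,0,-3.5,0,0,1,0,0,0,-5.5,0,0,1,0,0,0,-7.5,0,0,1])

```text
time: 18.75
tool_pos: [444.8, -128.8, 238.2]
tcp_rot: [76.9, 89.9, 155.5]
ft_force: [1.5, -0.3, -0.9]
finger_gap: 8.7
```

```bash
python3 - <<'E'
from h import *
st(); d=snap('wrist','w14')
C=np.array([559.5,120]);ex=np.array([np.cos(np.deg2rad(96.6)),np.sin(np.deg2rad(96.6))]);ey=np.array([-ex[1],ex[0]])
for c in((-24,58),(-24,-58)):
  q=C+c[0]*ex+c[1]*ey; print(q); go(*q,290,96.6)
E
```

```text
t 18.75 p [ 444.8 -128.8  238.2] jaw 78.7 gap 8.7 F [ 1.5 -0.3 -0.9] q [ -23.  -14.  107.    0.   87. -101.]
[504.64287121  89.4926989 ]
ROW [-2.24, -0.03, 0.08, -1.68, -0.5, 9.06]  n= 4.6
[619.87411202 102.82540835]
ROW [-2.24, -0.03, 0.08, -1.64, -4.91, 10.49]  n= 5.8
```

View pics/w14.png

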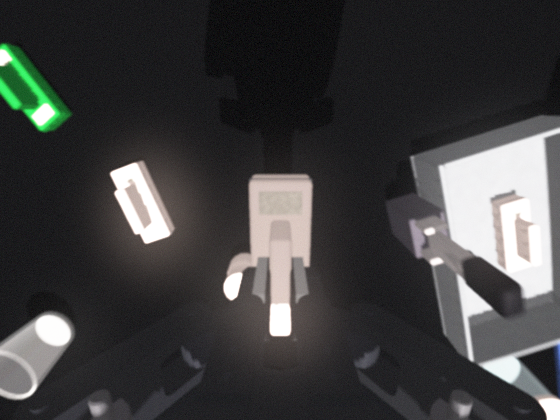

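carry_out(rows=[0,0,0,-1.9,0,0,1,-0.6,0,0,-2,-0.8,1.7,1,-1.2,0,0,-2,-1.6,3.4,1,-1.7,0,0,-2,-2.4,5.1,1,-2.2,0,0,-2,-3.2,6.8,1])

```text
time: 19.3
tool_pos: [558.1, 23.3, 286.3]
tcp_rot: [91.5, 90.0, -172.1]
ft_force: [1.0, -0.7, -1.1]
finger_gap: 8.6
```

carry_out(rows=[0,0,0,0,-0.8,1.7,1,0,0,0,0,-1.5,3,1,0,0,0,0,-1.5,3,1,0,0,0,0,-1.5,3,1])

```text
time: 19.7
tool_pos: [586.2, 101.2, 285.7]
tcp_rot: [96.9, 89.9, -166.7]
ft_force: [0.6, -0.6, -0.9]
finger_gap: 8.8
```

```bash
python3 - <<'E'
from h import *
st(); go(620,103,110,96.6)
E
```

```text
t 19.7 p [586.2 101.2 285.7] jaw 96.4 gap 8.8 F [ 0.6 -0.6 -0.9] q [  5.   6.  83.  -0.  91. -92.]
ROW [-0.03, -0.0, -0.01, 7.02, -1.36, -0.08]  n= 3.6
```

carry_out(rows=[0,0,0,0.2,-1.36,-0.08,1,0,0,0,2,-1.36,-0.08,1,0,0,0,3.8,-1.36,-0.08,1,0,0,0,5.6,-1.36,-0.08,1,0,0,0,7,-1.36,-0.08,1])

```text
time: 20.2
tool_pos: [618.8, 100.3, 108.4]
tcp_rot: [94.5, 89.8, -169.4]
ft_force: [-0.3, -0.2, -1.6]
finger_gap: 8.7
```

carry_out(rows=[0,0,0,0.4,0,0,1,0,0,0,1,0,0,1,0,0,0,1.6,0,0,1,0,0,0,1.6,0,0,1])

```text
time: 20.6
tool_pos: [620.1, 101.8, 70.8]
tcp_rot: [91.0, 89.9, -172.8]
ft_force: [0.0, 0.5, -2.0]
finger_gap: 8.8
```

```bash
python3 - <<'E'
from h import *
st(); go(620,103,56,96.6); snap('wrist','w15')
E
```

```text
t 20.6 p [620.1 101.8  70.8] jaw 96.2 gap 8.8 F [ 0.   0.5 -2. ] q [  5.  20.  90.  -0.  70. -92.]
ROW [-0.05, -0.0, -0.01, 0.59, -0.0, 0.05]  n= 0.3
```

View pics/w15.png

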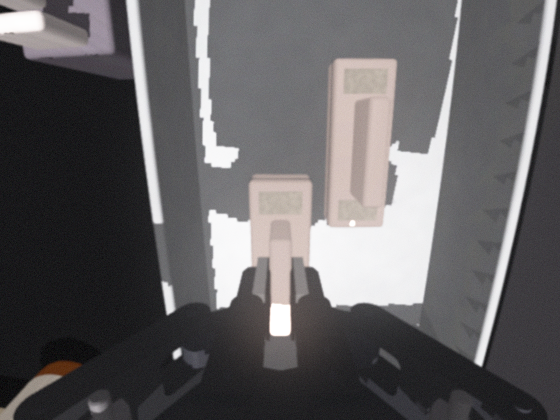

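Clear of box A and the walls. Lowering onto the floor.

carry_out(rows=[0,0,0,0.25,0,0,1,0,0,0,0.42,0,0,1,0,0,0,0.52,0,0,1,0,0,0,0.6,0,0,1,0,0,0,0.6,0,0,1])

```text
time: 21.15
tool_pos: [620.4, 102.2, 56.6]
tcp_rot: [85.8, 90.0, -177.9]
ft_force: [0.1, 0.3, -1.1]
finger_gap: 8.7
```

carry_out(rows=[0,0,0,0.05,0,0,1,0,0,0,0.05,0,0,1])

```text
time: 21.35
tool_pos: [620.6, 102.1, 55.6]
tcp_rot: [-90.9, 90.0, 5.4]
ft_force: [0.5, -0.5, -1.9]
finger_gap: 8.8
```

carry_out(rows=[0,0,0,0.06,0,0,1,0,0,0,0.06,0,0,1,0,0,0,0.06,0,0,1])

```text
time: 21.65
tool_pos: [620.9, 102.2, 55.2]
tcp_rot: [-93.0, 90.0, 3.3]
ft_force: [-2.8, 0.2, 5.8]
finger_gap: 8.8
```

carry_out(rows=[0,0,0,0,0,0,0.4,0,0,0,0,0,0,0.4,0,0,0,0,0,0,0.4,0,0,0,-0.4,0,0,0.4,0,0,0,-1.2,0,0,0.4])

```text
time: 22.15
tool_pos: [619.0, 102.0, 82.8]
tcp_rot: [88.6, 89.8, -175.2]
ft_force: [-0.1, -0.5, -0.5]
finger_gap: 25.8
```

carry_out(rows=[0,0,0,-1.5,0,0,0.4,0,0,0,-3.5,0,0,0.4,0,0,0,-5.5,0,0,0.4,0,0,0,-7.4,0,0,0.4,0,0,0,-7.4,0,0,0.4])

```text
time: 22.65
tool_pos: [624.3, 102.5, 280.2]
tcp_rot: [-91.6, 89.1, 4.7]
ft_force: [0.1, 0.2, 1.1]
finger_gap: 25.9
```

```bash
python3 - <<'E'
from h import *
st();d=snap('wrist','w16');t=snap('top','t16');boxes(t);go(429,-288,270,97)
go(429,-288,270,-83)
E
```

```text
t 22.65 p [624.3 102.5 280.2] jaw 96.3 gap 25.9 F [0.1 0.2 1.1] q [  5.  11.  78.   0.  90. -92.]
blob px [399. 184.] xy 590.4 -497.0 size 78.7 70.6 yaw 88.4
ROW [-0.09, -0.0, 0.04, 0.05, 9.36, -14.67]  n= 8.7
ROW [22.41, 0.06, 0.0, 0.05, 9.36, -14.67]  n= 20.9
```

View pics/w16.png

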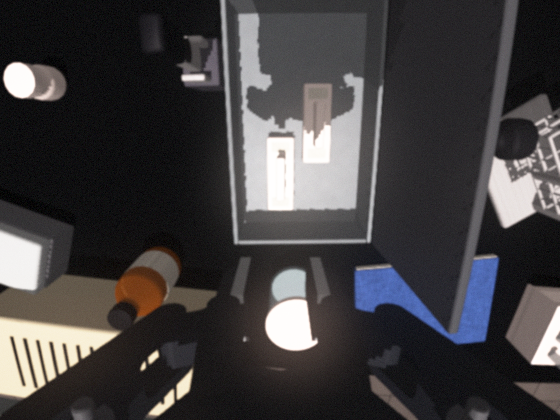

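carry_out(rows=[0,0,0,0,1.0,-1.6,0,0,0,0,0,2,-3.2,0,0,0,0,0,3,-4.8,0,0,0,0,0,4,-6.4,0,0,0,0,0,5,-8,0])

```text
time: 23.25
tool_pos: [516.1, -111.4, 267.1]
tcp_rot: [67.2, 89.8, 163.5]
ft_force: [0.7, 0.2, -0.1]
finger_gap: 42.9
```

carry_out(rows=[0,0,0,0,1,-1.6,0,0,0,0,0.3,2,-3.2,0,0,0,0,0.8,3,-4.8,0,0,0,0,1.4,4,-6.4,0,0,0,0,1.4,4.3,-6.7,0])

```text
time: 23.75
tool_pos: [425.6, -290.8, 229.8]
tcp_rot: [57.0, 89.6, 153.0]
ft_force: [0.7, 0.7, 0.3]
finger_gap: 42.8
```

carry_out(rows=[0,0,0,0,0,0,0])

```text
time: 23.85
tool_pos: [427.7, -289.0, 232.2]
tcp_rot: [43.6, 89.8, 139.6]
ft_force: [0.1, 0.4, 0.1]
finger_gap: 42.8
```

```bash
python3 - <<'E'
from h import *
st();d=snap('wrist','w17');boxes(d)
E
```

```text
t 23.85 p [ 427.7 -289.   232.2] jaw 96.1 gap 42.8 F [0.1 0.4 0.1] q [ -40.   -5.  100.    0.   85. -136.]
blob px [402. 357.] xy 640.6 -99.1 size 51.7 42.0 yaw -77.3
blob px [162. 353.] xy 664.4 -420.2 size 53.2 45.7 yaw -64.6
blob px [348. 283.] xy 529.4 -191.5 size 68.6 39.7 yaw 21.8
blob px [220. 282.] xy 548.6 -349.3 size 67.8 17.7 yaw -10.2
blob px [283. 191.] xy 432.3 -283.4 size 100.8 81.5 yaw 6.1
blob px [218.  71.] xy 313.3 -361.1 size 26.4 16.3 yaw -66.6
```

View pics/w17.png

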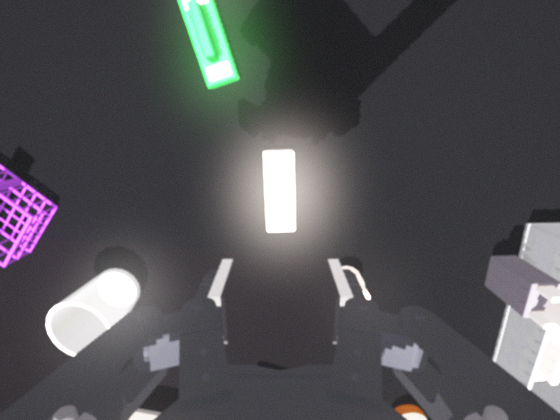

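```bash
python3 - <<'E'
from h import *
d=load('w17');P=[onz(d,*p,22)[:2] for p in((263,150),(295,150),(297,232),(267,233))]
c=np.mean(P,0);v=(P[0]+P[1]-P[2]-P[3]);y=np.rad2deg(np.arctan2(v[1],v[0]));print(np.round(P,1),c,y)
go(c[0],c[1],46,97)
E
```

```text
[[ 386.5 -309.8]
 [ 383.  -276.1]
 [ 474.7 -262.8]
 [ 479.5 -296.8]] [ 430.9183696 -286.3438605] -171.8952028768945
ROW [-0.11, 0.01, -0.01, 7.48, -0.1, 0.05]  n= 3.7
```

carry_out(rows=[-0.2,0,0,1.8,-0.1,0.05,0,-0.2,0,0,3.6,-0.1,0.05,0,-0.2,0,0,5.4,-0.1,0.05,0,-0.2,0,0,6.8,-0.1,0.05,0,-0.2,0,0,7.1,-0.1,0.05,0])

```text
time: 24.4
tool_pos: [430.1, -282.9, 52.1]
tcp_rot: [39.5, 89.5, 137.5]
ft_force: [-0.6, 0.6, -0.4]
finger_gap: 42.7
```

carry_out(rows=[0,0,0,0.2,0,0,0,0,0,0,0.3,0,0,0,0,0,0,0.3,0,0,0])

```text
time: 24.7
tool_pos: [433.4, -287.7, 51.1]
tcp_rot: [-135.7, 89.8, -37.8]
ft_force: [-0.4, 0.2, 0.0]
finger_gap: 42.5
```

```bash
python3 - <<'E'
from h import *
st(); d=snap('wrist','w18'); crop('w18',180,120,380,320,3)
E
```

```text
t 24.7 p [ 433.4 -287.7   51.1] jaw 97.9 gap 42.5 F [-0.4  0.2  0. ] q [ -39.    6.  109.    0.   65. -137.]
```

View pics/w18c.png

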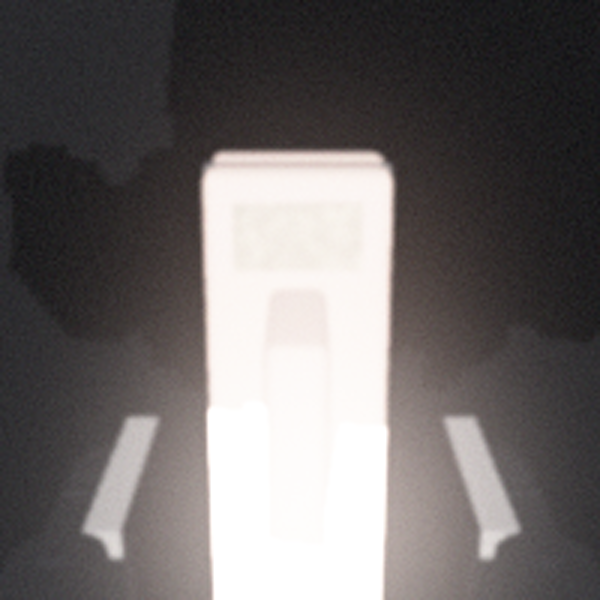

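carry_out(rows=[0,0,0,0.05,0,-0.04,0.3,0,0,0,0.05,0,-0.04,1,0,0,0,0.05,0,-0.04,1,0,0,0,0.05,0,-0.04,1,0,0,0,0.05,0,-0.04,1])

```text
time: 25.25
tool_pos: [432.5, -288.6, 48.7]
tcp_rot: [-141.7, 89.9, -43.9]
ft_force: [-1.0, -1.5, 5.8]
finger_gap: 8.9
```

carry_out(rows=[0,0,0,-0.1,0,0,1,0,0,0,-1.5,0,0,1,0,0,0,-3.5,0,0,1,0,0,0,-5.5,0,0,1,0,0,0,-7.5,0,0,1])

```text
time: 25.75
tool_pos: [431.3, -287.3, 236.6]
tcp_rot: [38.8, 89.9, 136.6]
ft_force: [0.0, -0.4, -1.5]
finger_gap: 8.6
```

carry_out(rows=[0,0,0,-1.9,0,0,1])

```text
time: 25.85
tool_pos: [431.6, -287.5, 284.7]
tcp_rot: [29.0, 90.0, 126.8]
ft_force: [0.2, -0.8, -1.3]
finger_gap: 8.7
```

```bash
python3 - <<'E'
from h import *
st(); go(504.6,89.5,290,96.6)
E
```

```text
t 25.85 p [ 431.6 -287.5  284.7] jaw 97.9 gap 8.7 F [ 0.2 -0.8 -1.3] q [ -39.   -6.   95.    0.   91. -137.]
ROW [0.16, 0.0, -0.0, -0.2, -4.96, 14.54]  n= 7.7
```

carry_out(rows=[0,0,0,-0.2,-0.6,1.8,1,0,0,0,-0.2,-1.2,3.6,1,0,0,0,-0.2,-1.8,5.4,1,0.1,0,0,-0.2,-2.4,7.2,1,0.1,0,0,-0.2,-3,9,1])

```text
time: 26.35
tool_pos: [475.1, -52.9, 287.5]
tcp_rot: [60.4, 90.0, 157.4]
ft_force: [0.8, -0.8, -1.2]
finger_gap: 8.8
```

carry_out(rows=[0,0,0,0,-0.6,1.8,1,0,0,0,0,-1.2,3.6,1,0,0,0,0,-1.9,5.5,1,0,0,0,0,-1.9,5.5,1,0,0,0,0,-1.9,5.5,1])

```text
time: 26.85
tool_pos: [505.3, 88.7, 287.1]
tcp_rot: [93.2, 89.9, -169.6]
ft_force: [-0.1, -0.4, -1.0]
finger_gap: 8.7
```

```bash
python3 - <<'E'
from h import *
st(); go(504.6,89.5,110,96.6); snap('wrist','w19')
E
```

```text
t 26.85 p [505.3  88.7 287.1] jaw 97.2 gap 8.7 F [-0.1 -0.4 -1. ] q [  4.  -7.  96.  -0.  91. -93.]
ROW [0.08, -0.0, -0.01, 7.08, 0.01, 0.04]  n= 3.5
```

View pics/w19.png

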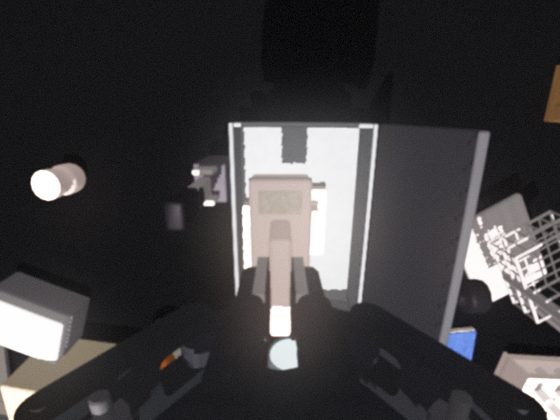

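carry_out(rows=[0.1,0,0,1.8,0,0.04,1,0.1,0,0,3.6,0,0.04,1,0.1,0,0,5.4,0,0.04,1,0.1,0,0,7,0,0.04,1,0.1,0,0,8,0,0.04,1])

```text
time: 27.4
tool_pos: [503.2, 86.3, 84.1]
tcp_rot: [92.3, 89.7, -171.6]
ft_force: [-0.3, -0.3, -0.1]
finger_gap: 8.8
```

carry_out(rows=[0,0,0,0.2,0,0,1,0,0,0,0.6,0,0,1,0,0,0,0.6,0,0,1])

```text
time: 27.7
tool_pos: [507.1, 87.7, 74.5]
tcp_rot: [-94.7, 89.8, 1.5]
ft_force: [0.8, 0.4, -0.9]
finger_gap: 8.8
```

```bash
python3 - <<'E'
from h import *
st(); snap('wrist','w20'); snap('side','s20'); crop('s20',170,170,330,320,4)
E
```

```text
t 27.7 p [507.1  87.7  74.5] jaw 96.2 gap 8.8 F [ 0.8  0.4 -0.9] q [  4.   3. 109.  -0.  68. -92.]
```

View pics/w20.png

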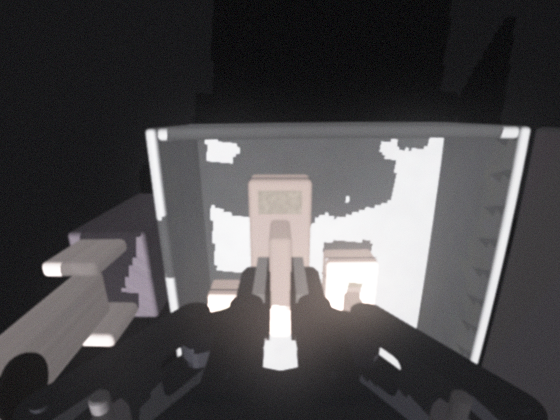

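View pics/s20c.png

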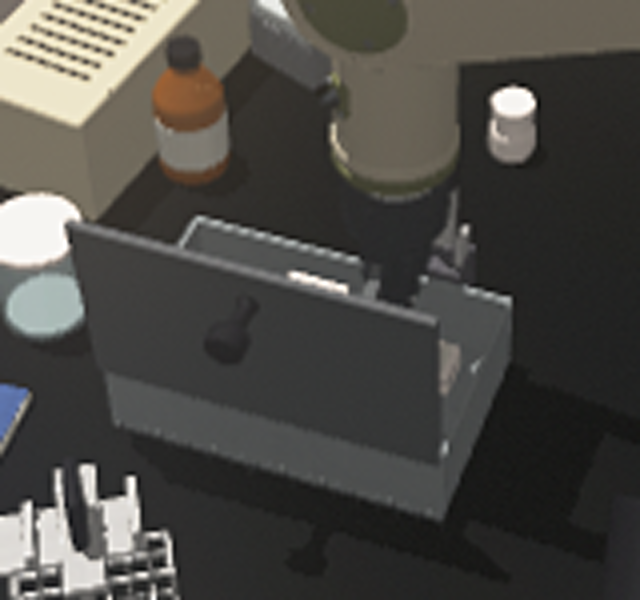

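carry_out(rows=[0,0,0,0.25,0,0,1,0,0,0,0.5,0,0,1,0,0,0,0.65,0,0,1,0,0,0,0.72,0,0,1,0,0,0,0.76,0,0,1])

```text
time: 28.3
tool_pos: [505.8, 88.3, 54.0]
tcp_rot: [139.4, 90.0, -124.4]
ft_force: [-2.5, -1.1, 5.4]
finger_gap: 8.3
```

carry_out(rows=[0,0,0,0.04,0,0,1,0,0,0,0.04,0,0,1])

```text
time: 28.5
tool_pos: [506.1, 88.3, 53.7]
tcp_rot: [-122.1, 90.0, -25.9]
ft_force: [-1.8, 0.3, 5.4]
finger_gap: 8.7
```

carry_out(rows=[0,0,0,0,0,0,0.4,0,0,0,0,0,0,0.4,0,0,0,0,0,0,0.4,0,0,0,-0.4,0,0,0.4,0,0,0,-1.2,0,0,0.4])

```text
time: 29.0
tool_pos: [504.2, 88.3, 82.0]
tcp_rot: [87.4, 89.8, -176.3]
ft_force: [-0.2, 0.2, -0.3]
finger_gap: 26.0
```

carry_out(rows=[0,0,0,-1.5,0,0,0.4,0,0,0,-3.5,0,0,0.4,0,0,0,-5.5,0,0,0.4,0,0,0,-7.4,0,0,1,0,0,0,-9,0,0,1])

```text
time: 29.5
tool_pos: [505.8, 88.5, 312.0]
tcp_rot: [-90.9, 89.8, 5.3]
ft_force: [0.7, -0.0, 0.0]
finger_gap: 0.3
```

carry_out(rows=[0,0,0,0,2,0,1,0,0,0,0,2.8,0,1,0,0,0,0,2.8,0,1])

```text
time: 29.8
tool_pos: [434.7, 80.7, 309.2]
tcp_rot: [-91.9, 89.9, 4.3]
ft_force: [-0.1, -0.4, 0.6]
finger_gap: 0.2
```

```bash
python3 - <<'E'
from h import *
st();d=snap('wrist','w21');t=snap('top','t21');snap('side','s21')
E
```

```text
t 29.8 p [434.7  80.7 309.2] jaw 96.3 gap 0.2 F [-0.1 -0.4  0.6] q [  4. -19. 104.   0.  95. -92.]
```

View pics/w21.png

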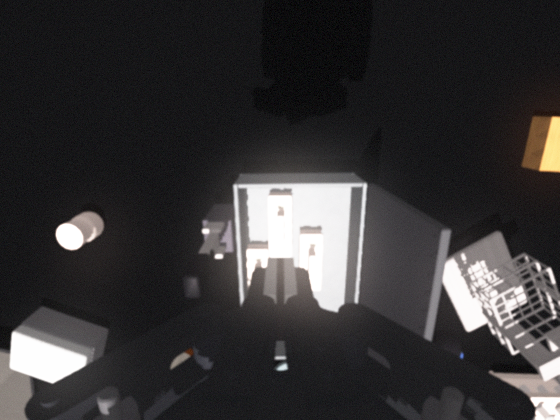

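View pics/t21.png

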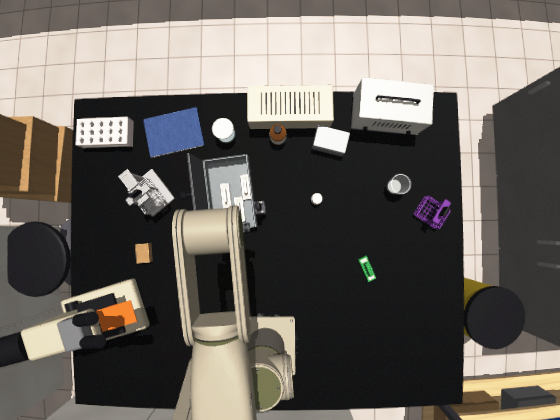

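```bash
python3 - <<'E'
from h import *
a=cv2.imread('pics/t21.png');b=cv2.imread('pics/t16.png');f=lambda i:cv2.resize(i[145:245,170:280],None,fx=3.6,fy=3.6,interpolation=cv2.INTER_CUBIC)
c=cv2.imread('pics/top0.png')
cv2.imwrite('pics/cmp.png',np.hstack([f(c),f(a)]))
crop('w21',200,160,480,360,2.8)
E
```

```text
(no output)
```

View pics/cmp.png

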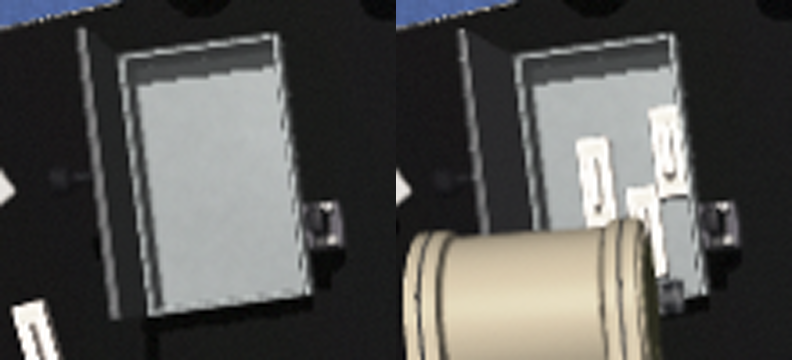

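View pics/w21c.png

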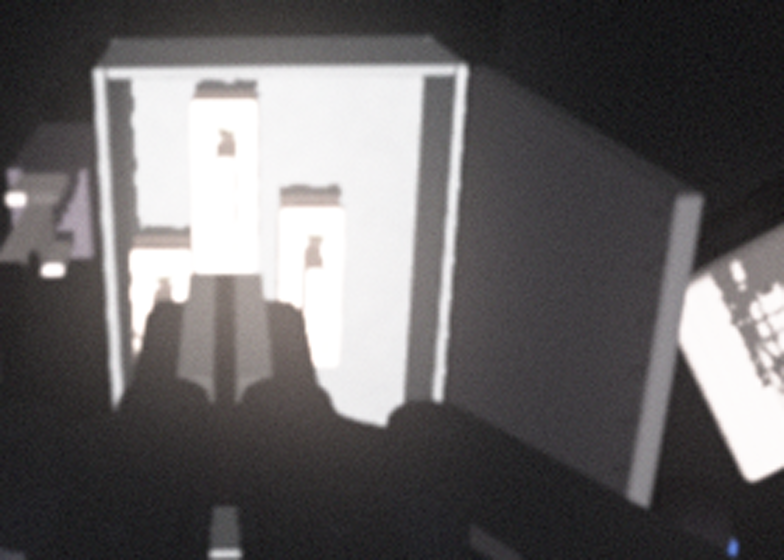

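```bash
python3 - <<'E'
from h import *
go(590,120,310,96.5)
E
```

```text
ROW [-0.03, -0.0, 0.01, -0.05, -6.28, 0.89]  n= 3.2
```

carry_out(rows=[0,0,0,0,-2,0.3,1,0,0,0,0,-4,0.6,1,0,0,0,0,-6,0.9,1,0,0,0,0,-6.2,0.9,1,0,0,0,0,-6.2,0.9,1])

```text
time: 30.45
tool_pos: [588.7, 120.2, 305.3]
tcp_rot: [90.8, 89.8, -172.9]
ft_force: [0.2, 0.2, -0.3]
finger_gap: 0.1
```

```bash
python3 - <<'E'
from h import *
st();d=snap('wrist','w22');crop('w22',160,0,440,260,2.6)
E
```

```text
t 30.45 p [588.7 120.2 305.3] jaw 96.3 gap 0.1 F [ 0.2  0.2 -0.3] q [  7.   7.  80.  -0.  93. -90.]
```

View pics/w22c.png

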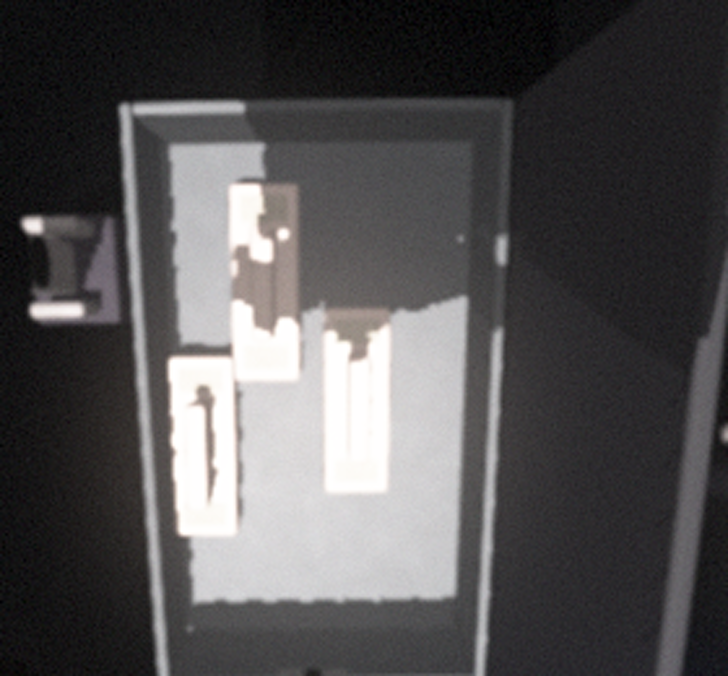

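```bash
cat >> h.py <<'E'
C0=np.array([559.5,120.]);_a=np.deg2rad(96.6);EX=np.array([np.cos(_a),np.sin(_a)]);EY=np.array([-EX[1],EX[0]])
def ch(cx,cy,z): return np.r_[C0+cx*EX+cy*EY,z]
E
python3 - <<'E'
from h import *
for fn,p in(('top0',(192.2,153.3)),('t21',(188.3,153.3))):
    d=load(fn)
    print([ (th,round(float(np.linalg.norm(proj(d,ch(80-160*np.cos(th)+8*np.sin(th),-130,70+160*np.sin(th)+8*np.cos(th)))-p)),1)) for th in np.arange(1.3,1.95,.05).round(2)])
d=load('t21'); print(proj(d,ch(80,-130,70)),proj(d,ch(-80,-130,70)))
E
```

```text
[(np.float64(1.3), 11.7), (np.float64(1.35), 9.2), (np.float64(1.4), 6.7), (np.float64(1.45), 4.3), (np.float64(1.5), 2.2), (np.float64(1.55), 1.9), (np.float64(1.6), 3.8), (np.float64(1.65), 6.1), (np.float64(1.7), 8.4), (np.float64(1.75), 10.7), (np.float64(1.8), 12.9), (np.float64(1.85), 15.0), (np.float64(1.9), 17.1)]
[(np.float64(1.3), 15.5), (np.float64(1.35), 13.0), (np.float64(1.4), 10.4), (np.float64(1.45), 7.9), (np.float64(1.5), 5.5), (np.float64(1.55), 3.1), (np.float64(1.6), 1.2), (np.float64(1.65), 2.3), (np.float64(1.7), 4.5), (np.float64(1.75), 6.8), (np.float64(1.8), 9.0), (np.float64(1.85), 11.1), (np.float64(1.9), 13.2)]
[202.64358983 159.63539465] [246.91330272 153.76859772]
```

```bash
python3 - <<'E'
from h import *
st();print(ch(135,-60,0));go(*ch(135,-60,305),96.6)
E
```

```text
t 30.5 p [587.9 120.  306.7] jaw 96.3 gap -0.1 F [-0.1 -0.5  1.4] q [  7.   7.  80.  -0.  93. -90.]
[603.58585062 261.00155239   0.        ]
ROW [-0.04, -0.0, -0.02, 0.07, -1.24, 5.54]  n= 2.8
```

carry_out(rows=[0,0,0,0,-0.5,1.8,1,0,0,0,0,-1,3.6,1,0,0,0,0,-1.2,5.4,1,0,0,0,1,-1.2,5.5,1,0,0,0,2,-1.2,5.5,1])

```text
time: 31.0
tool_pos: [602.1, 261.8, 260.3]
tcp_rot: [-76.3, 89.7, 20.1]
ft_force: [1.1, -0.0, -0.5]
finger_gap: 0.3
```

carry_out(rows=[0,0,0,1,0,0,1,0,0,0,1.4,0,0,1,0,0,0,1.4,0,0,1])

```text
time: 31.3
tool_pos: [601.2, 259.4, 222.3]
tcp_rot: [103.6, 89.9, -160.2]
ft_force: [-0.8, 0.5, 0.5]
finger_gap: -0.2
```

```bash
cat >> h.py <<'E'
def cc(p): 
    v=np.array(p[:2])-C0; return np.array([v@EX,v@EY,p[2]])
E
python3 - <<'E'
from h import *
st();p,r,s=pose();print(cc(p));snap('side','s23');crop('s23',160,150,340,320,3.5)
p=cc(p)
for th in np.arange(1.6,-0.01,-.16):
    k=np.array([80-130*np.cos(th)+8*np.sin(th)+14.5,-60,70+130*np.sin(th)+8*np.cos(th)+19]); dlt=k-p
    print(round(th,2),k.round(0),'row',(np.array([-dlt[2],dlt[1],dlt[0]])/25).round(2))
E
```

```text
t 31.3 p [601.2 259.4 222.3] jaw 96.2 gap -0.2 F [-0.8  0.5  0.5] q [ 19.  17.  78.  -0.  86. -77.]
[133.63620934 -57.47756217 222.29384712]
1.6 [106. -60. 219.] row [ 0.14 -0.1  -1.09]
1.44 [ 85. -60. 219.] row [ 0.13 -0.1  -1.93]
1.28 [ 65. -60. 216.] row [ 0.26 -0.1  -2.75]
1.12 [ 45. -60. 209.] row [ 0.51 -0.1  -3.54]
0.96 [ 26. -60. 200.] row [ 0.89 -0.1  -4.29]
0.8 [ 10. -60. 188.] row [ 1.38 -0.1  -4.96]
0.64 [ -5. -60. 173.] row [ 1.97 -0.1  -5.55]
0.48 [-17. -60. 156.] row [ 2.65 -0.1  -6.03]
0.32 [-26. -60. 137.] row [ 3.39 -0.1  -6.4 ]
0.16 [-33. -60. 118.] row [ 4.19 -0.1  -6.65]
0.0 [-35. -60.  97.] row [ 5.01 -0.1  -6.77]
```

View pics/s23c.png

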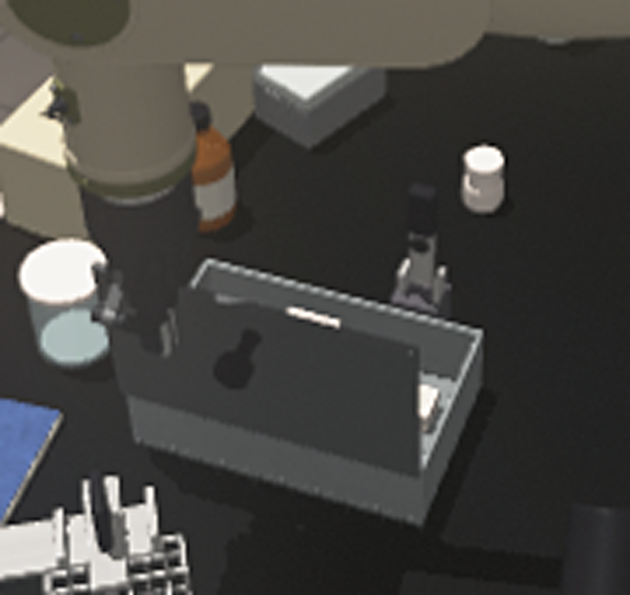

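carry_out(rows=[0,0,0,0.13,0,-0.6,1,0,0,0,0.13,0,-1.1,1,0,0,0,0.13,0,-1.6,1,0,0,0,0.14,0,-2,1,0,0,0,0.2,0,-2.4,1])

```text
time: 31.85
tool_pos: [609.7, 199.2, 218.7]
tcp_rot: [-76.3, 89.9, 19.9]
ft_force: [-0.4, 1.7, 1.7]
finger_gap: 0.0
```

```bash
python3 - <<'E'
from h import *
st();p,r,s=pose();print(cc(p));snap('side','s24');crop('s24',160,150,340,320,3.5)
E
```

```text
t 31.85 p [609.7 199.2 218.7] jaw 96.2 gap 0.0 F [-0.4  1.7  1.7] q [ 14.  15.  80.   0.  85. -83.]
[ 72.944945   -58.97960026 218.74625662]
```

View pics/s24c.png

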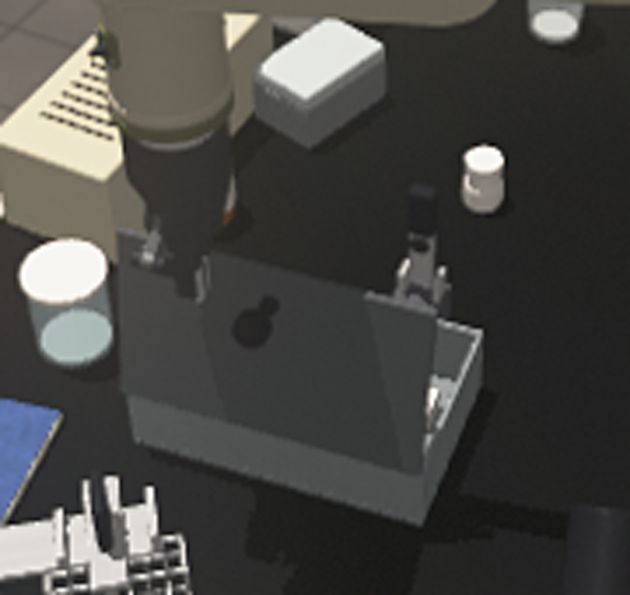

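carry_out(rows=[0,0,0,0.12,0,-0.4,1,0,0,0,0.35,0,-1.15,1,0,0,0,0.7,0,-1.9,1,0,0,0,1.2,0,-2.55,1,0,0,0,1.8,0,-3.15,1])

```text
time: 32.4
tool_pos: [617.9, 120.0, 171.8]
tcp_rot: [-155.2, 90.0, -59.0]
ft_force: [0.2, 1.4, 1.1]
finger_gap: 0.2
```

```bash
python3 - <<'E'
from h import *
st();p,r,s=pose();print(cc(p));snap('side','s25');crop('s25',160,150,340,320,3.5)
E
```

```text
t 32.4 p [617.9 120.  171.8] jaw 96.2 gap 0.2 F [0.2 1.4 1.1] q [  6.  15.  85.  -0.  80. -90.]
[ -6.71029293 -58.01386651 171.8033898 ]
```

View pics/s25c.png

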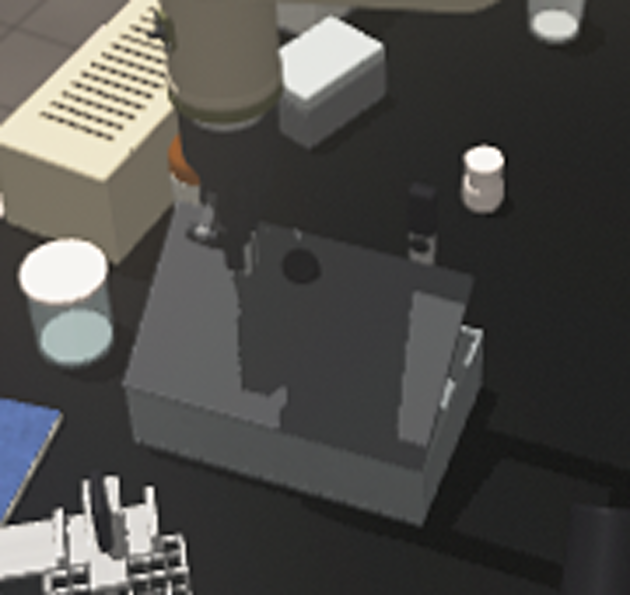

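carry_out(rows=[0,0,0,0.7,0,-0.42,1,0,0,0,1.4,0,-0.78,1,0,0,0,2.1,0,-1.0,1,0,0,0,2.6,0,-1.13,1,0,0,0,2.8,0,-1.13,1])

```text
time: 32.95
tool_pos: [619.3, 93.2, 100.3]
tcp_rot: [90.8, 89.8, -173.0]
ft_force: [-0.3, -0.6, 0.9]
finger_gap: -0.1
```

carry_out(rows=[0,0,0,0.1,0,0,1,0,0,0,0.15,0,0,1,0,0,0,0.15,0,0,1])

```text
time: 33.25
tool_pos: [621.1, 94.4, 99.7]
tcp_rot: [-82.8, 90.0, 13.4]
ft_force: [0.7, 1.0, -0.4]
finger_gap: -0.0
```

```bash
python3 - <<'E'
from h import *
st();p,r,s=pose();print(cc(p));snap('side','s26');crop('s26',160,150,340,320,3.5)
E
```

```text
t 33.25 p [621.1  94.4  99.7] jaw 96.3 gap -0.0 F [ 0.7  1.  -0.4] q [  4.  18.  89.   0.  73. -92.]
[-32.54394053 -58.21161486  99.69618216]
```

View pics/s26c.png

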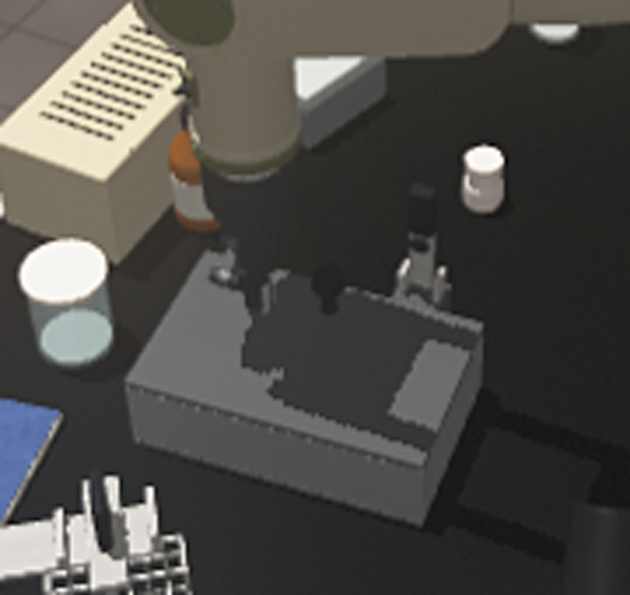

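carry_out(rows=[0,0,0,0.06,0,0,1,0,0,0,0.12,0,0,1,0,0,0,0.14,0,0,1])

```text
time: 33.6
tool_pos: [621.4, 94.2, 97.2]
tcp_rot: [-89.5, 89.9, 6.8]
ft_force: [-4.4, -0.5, 11.3]
finger_gap: 0.2
```

carry_out(rows=[0,0,0,0.05,0,0,1,0,0,0,0.05,0,0,1])

```text
time: 33.8
tool_pos: [621.4, 94.2, 97.1]
tcp_rot: [-90.4, 89.9, 5.8]
ft_force: [-8.0, -0.1, 16.9]
finger_gap: 0.1
```

carry_out(rows=[0,0,0,-1,0,0,1,0,0,0,-3,0,0,1,0,0,0,-5,0,0,1,0,0,0,-7,0,0,1,0,0,0,-8,0,0,1])

```text
time: 34.3
tool_pos: [622.2, 94.2, 300.8]
tcp_rot: [-91.8, 89.6, 4.5]
ft_force: [0.7, -0.2, 1.0]
finger_gap: -0.1
```

```bash
python3 - <<'E'
from h import *
st();p,r,s=pose();print(cc(p));snap('wrist','w27');snap('side','s27');crop('s27',160,150,340,320,3.5)
E
```

```text
t 34.3 p [622.2  94.2 300.8] jaw 96.3 gap -0.1 F [ 0.7 -0.2  1. ] q [  4.  11.  76.   0.  92. -92.]
[-32.85857475 -59.36226497 300.79782137]
```

View pics/s27c.png

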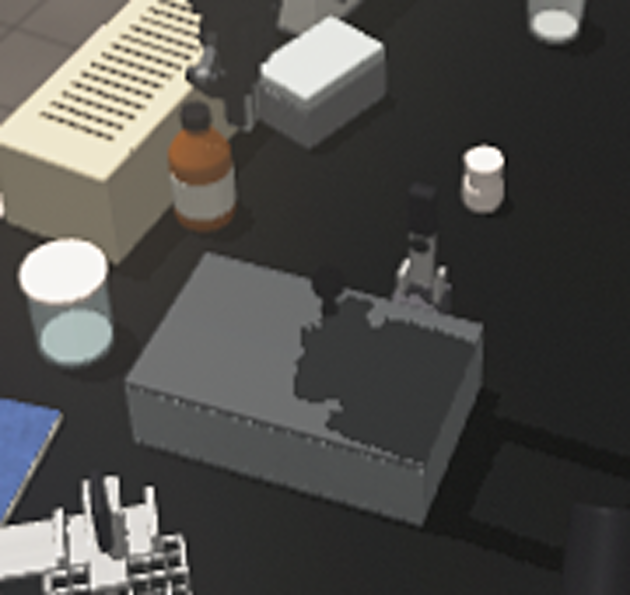

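View pics/w27.png

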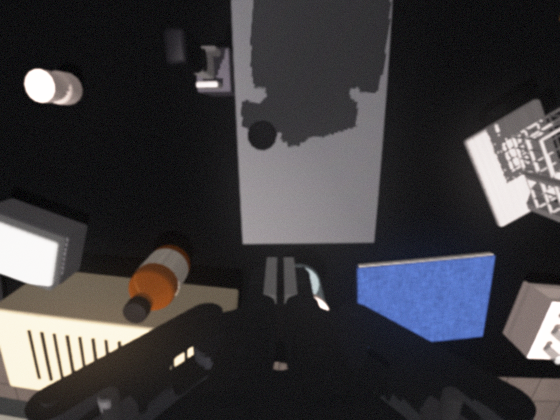

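```bash
python3 - <<'E'
from h import *
s=load('s27');w=load('w27');p=np.array([160+423/3.5,150+187/3.5])
for th in np.arange(1.4,1.95,.05):
    q=ch(-104+110*np.cos(th),65,86+110*np.sin(th)); print(round(th,2),(proj(s,q)-p).round(1),proj(w,q).round(0),q.round(0))
print(proj(s,ch(-104,65,86)),proj(w,ch(-104,65,86)))
print(tri(w,(175,46),s,p))
E
```

```text
1.4 [-2.4  4.7] [199.  43.] [505.  28. 194.]
1.45 [-1.7  3.2] [191.  43.] [505.  22. 195.]
1.5 [-1.1  1.9] [182.  43.] [506.  17. 196.]
1.55 [-0.4  0.6] [174.  43.] [507.  11. 196.]
1.6 [ 0.2 -0.6] [166.  43.] [507.   6. 196.]
1.65 [ 0.8 -1.7] [158.  44.] [508.   1. 196.]
1.7 [ 1.5 -2.8] [150.  44.] [509.  -5. 195.]
1.75 [ 2.1 -3.8] [143.  45.] [509. -10. 194.]
1.8 [ 2.7 -4.6] [136.  45.] [510. -16. 193.]
1.85 [ 3.3 -5.4] [129.  46.] [510. -21. 192.]
1.9 [ 3.8 -6.1] [123.  47.] [511. -26. 190.]
[280.25678878 230.13777934] [207.25996958  66.53586363]
(array([507.25094973,  10.99905395, 196.59974235]), np.float64(3.5436527148843666))
```

```bash
python3 - <<'E'
from h import *
go(*ch(-150,65,300),96.6)
E
```

```text
ROW [-0.04, -0.0, 0.07, -0.0, 4.98, -4.71]  n= 3.4
```

carry_out(rows=[0,0,0,0,1.3,-1.3,1,0,0,0,0,2.6,-2.6,1,0,0,0,0,3.9,-3.9,1,0,0,0,0,5,-4.7,1,0,0,0,0.5,5,-4.7,1])

```text
time: 34.9
tool_pos: [507.8, -39.0, 282.7]
tcp_rot: [-137.4, 89.9, -41.3]
ft_force: [1.3, -0.3, 1.0]
finger_gap: -0.1
```

carry_out(rows=[0,0,0,1.5,0,0,1,0,0,0,3,0,0,1,0,0,0,3.6,0,0,1,0,0,0,3.6,0,0,1])

```text
time: 35.3
tool_pos: [507.2, -35.7, 188.3]
tcp_rot: [72.6, 89.6, 168.9]
ft_force: [-0.3, -0.7, 1.0]
finger_gap: -0.2
```

```bash
python3 - <<'E'
from h import *
st();p,r,s=pose();p=cc(p);print(p)
for th in np.arange(1.6,-0.01,-.16):
    k=np.array([-104+90*np.cos(th)-8*np.sin(th)-14.5,65,86+90*np.sin(th)+8*np.cos(th)+19]); dlt=k-p
    print(round(th,2),k.round(0),'row',(np.array([-dlt[2],dlt[1],dlt[0]])/25).round(2))
snap('wrist','w28')
E
```

```text
t 35.3 p [507.2 -35.7 188.3] jaw 96.3 gap -0.2 F [-0.3 -0.7  1. ] q [ -10.   -4.  104.    0.   81. -106.]
[-148.66294011   69.805186    188.30844126]
1.6 [-129.   65.  195.] row [-0.26 -0.19  0.78]
1.44 [-115.   65.  195.] row [-0.28 -0.19  1.36]
1.28 [-100.   65.  194.] row [-0.21 -0.19  1.93]
1.12 [-86.  65. 189.] row [-0.05 -0.19  2.49]
0.96 [-73.  65. 183.] row [ 0.2  -0.19  3.01]
0.8 [-62.  65. 175.] row [ 0.53 -0.19  3.49]
0.64 [-51.  65. 165.] row [ 0.93 -0.19  3.9 ]
0.48 [-42.  65. 154.] row [ 1.39 -0.19  4.25]
0.32 [-36.  65. 141.] row [ 1.9  -0.19  4.52]
0.16 [-31.  65. 127.] row [ 2.44 -0.19  4.71]
0.0 [-29.  65. 113.] row [ 3.01 -0.19  4.81]
```

View pics/w28.png

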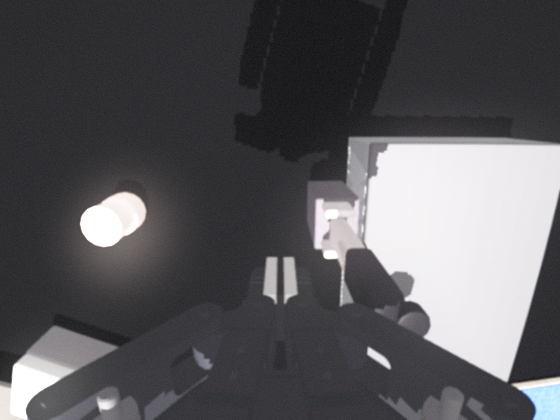

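carry_out(rows=[0,0,0,-0.25,-0.19,0.5,1,0,0,0,-0.28,-0.19,0.9,1,0,0,0,-0.27,-0.19,1.4,1,0,0,0,-0.2,-0.19,1.9,1,0,0,0,-0.05,-0.19,2.45,1])

```text
time: 35.85
tool_pos: [507.6, 26.3, 193.8]
tcp_rot: [-99.2, 89.9, -2.9]
ft_force: [0.9, -0.2, 0.1]
finger_gap: -0.3
```

```bash
python3 - <<'E'
from h import *
st();p,r,s=pose();p=cc(p);print(p);snap('side','s29');crop('s29',160,150,340,320,3.5)
E
```

```text
t 35.85 p [507.6  26.3 193.8] jaw 96.3 gap -0.3 F [ 0.9 -0.2  0.1] q [ -3.  -5. 104.  -0.  81. -99.]
[-87.15481437  62.30136294 193.78527131]
```

View pics/s29c.png

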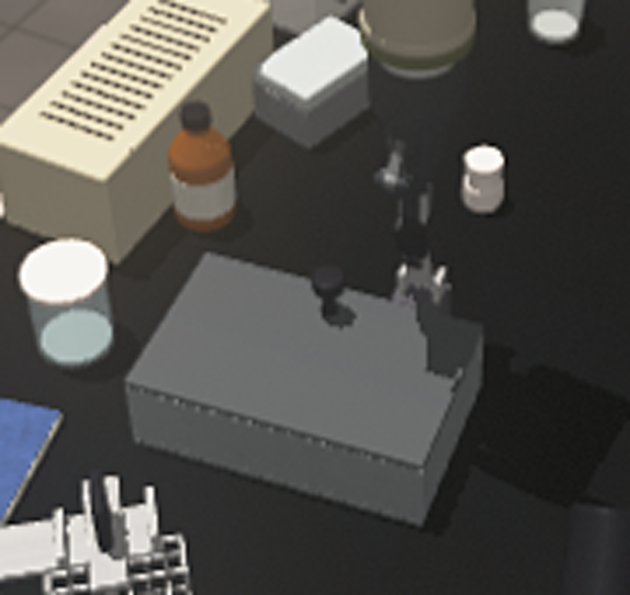

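carry_out(rows=[0,0,0,0.4,0.1,0.5,1,0,0,0,0.75,0.1,1,1,0,0,0,1.15,0.1,1.45,1,0,0,0,1.6,0.1,1.8,1,0,0,0,2.1,0.1,2.05,1])

```text
time: 36.4
tool_pos: [499.0, 76.6, 139.4]
tcp_rot: [68.8, 90.0, 165.1]
ft_force: [-0.1, -1.1, 0.1]
finger_gap: -0.0
```

carry_out(rows=[0,0,0,0.3,0,0.15,1,0,0,0,0.6,0,0.25,1,0,0,0,0.8,0,0.25,1,0,0,0,0.8,0,0.25,1])

```text
time: 36.8
tool_pos: [498.2, 81.6, 119.8]
tcp_rot: [91.7, 89.9, -172.0]
ft_force: [0.5, -0.2, 0.2]
finger_gap: 0.2
```

```bash
python3 - <<'E'
from h import *
st();p,r,s=pose();p=cc(p);print(p);snap('side','s30');crop('s30',160,150,340,320,3.5)
E
```

```text
t 36.8 p [498.2  81.6 119.8] jaw 96.2 gap 0.2 F [ 0.5 -0.2  0.2] q [  3.  -1. 108.  -0.  73. -93.]
[-31.10185033  65.31268652 119.78120019]
```

View pics/s30c.png

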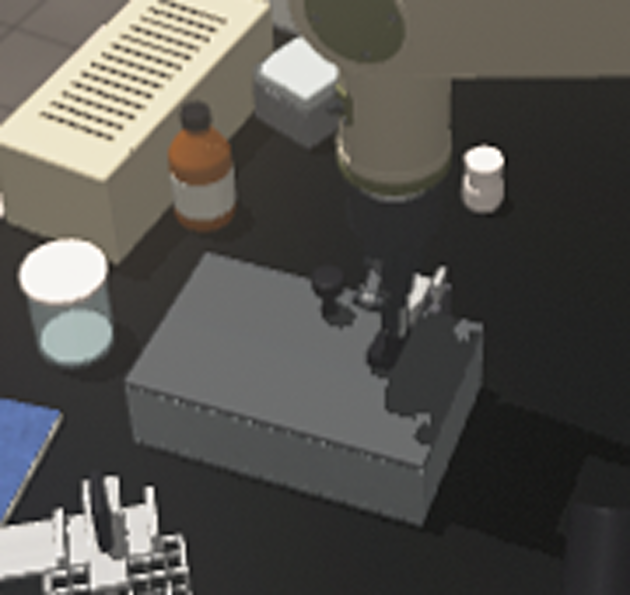

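carry_out(rows=[0,0,0,0.1,0,0.03,1,0,0,0,0.2,0,0.03,1,0,0,0,0.28,0,0.03,1,0,0,0,0.28,0,0.03,1])

```text
time: 37.25
tool_pos: [498.4, 82.5, 113.4]
tcp_rot: [89.2, 90.0, -174.5]
ft_force: [0.4, 0.0, -0.0]
finger_gap: -0.1
```

carry_out(rows=[0,0,0,0.06,0,0,1,0,0,0,0.12,0,0,1,0,0,0,0.12,0,0,1])

```text
time: 37.55
tool_pos: [498.8, 82.6, 112.5]
tcp_rot: [-118.0, 90.0, -21.7]
ft_force: [-8.3, -0.9, 17.2]
finger_gap: 0.1
```

carry_out(rows=[0,0,0,-1,0,0,1,0,0,0,-3,0,0,1,0,0,0,-5,0,0,1,0,0,0,-7,0,0,1,0,0,0,-8.5,0,0,1])

```text
time: 38.05
tool_pos: [498.9, 82.6, 327.0]
tcp_rot: [-93.9, 89.8, 2.4]
ft_force: [0.8, 0.3, 0.6]
finger_gap: -0.2
```

carry_out(rows=[0,0,0,0,1,-2,1,0,0,0,0,1.5,-3.8,1,0,0,0,0,2,-5.6,1,0,0,0,0,2,-7.4,1,0,0,0,0,2,-9,1])

```text
time: 38.55
tool_pos: [472.9, -148.7, 323.5]
tcp_rot: [-131.1, 89.9, -34.9]
ft_force: [0.8, 0.9, 0.7]
finger_gap: -0.3
```

```bash
python3 - <<'E'
from h import *
st();snap('side','s31');t=snap('top','t31');s=load('s31')
a=cv2.imread('pics/s31.png');cv2.imwrite('pics/s31c.png',cv2.resize(a[170:390,110:370],None,fx=3,fy=2.7,interpolation=cv2.INTER_CUBIC))
for n,q in(('tip',ch(6,65,86)),('tipU',ch(6,65,94)),('rim',ch(-80,-130,78)),('rim',ch(-80,130,78))): print(n,proj(s,q).round(1),proj(t,q).round(1))
E
```

```text
t 38.55 p [ 472.9 -148.7  323.5] jaw 96.2 gap -0.3 F [0.8 0.9 0.7] q [ -23.  -10.   95.   -0.   95. -120.]
tip [267.5 256. ] [228.9 211. ]
tipU [267.4 254.2] [228.6 210.9]
rim [218.5 221.6] [246.7 153.4]
rim [298.1 242.8] [255.7 226.4]
```

View pics/s31c.png

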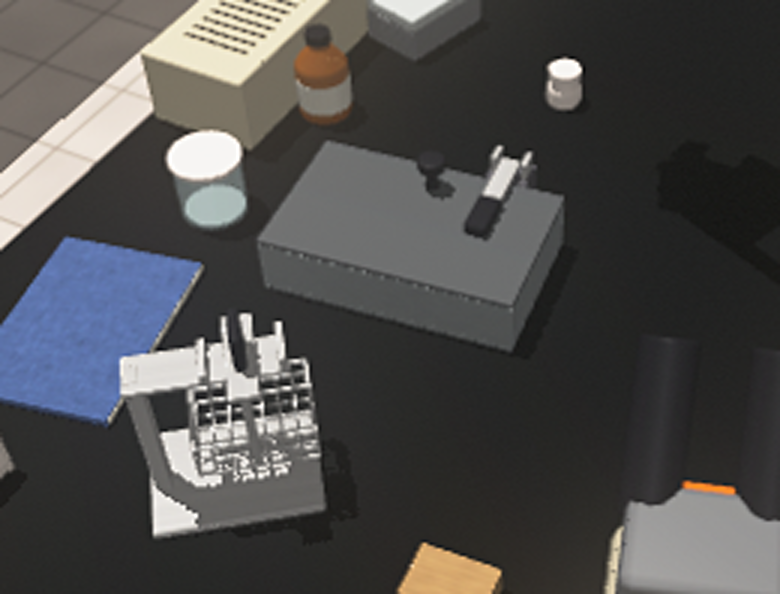

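View pics/t31.png

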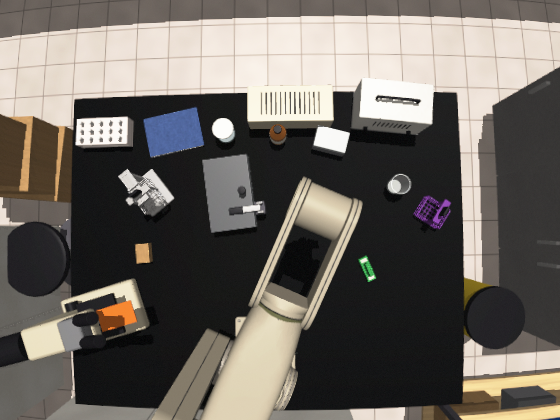

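The last views show the lid flat, the clamp tip at px (268,255) in the side view (predicted (267,256) for fully down), and the basket hanging between lip and rise. The bystanders are where they were. Handing in.

```bash
python3 -c "
from bench import hand_in
print(hand_in())"
```

```text
the job is handed in; nothing more can be done
None
```

The job is done and handed in at about 39 s. No verdict came back, so success rests on my own camera and force checks.

- **Slide boxes:** There were three white ribbed boxes on the bench, and all three are in the chamber. The last picture before I shut the lid shows them flat on the floor.
- **Knocked box:** The second box was knocked sideways after I placed it and came to rest against the clamp-side wall. It looked flat, so I left it there. I could not see the boxes again once the lid was shut.
- **Lid:** It was shut after the boxes went in. It stopped moving under a push of about 17 N, and the last views show it flat on the rim.
- **Lid movement:** It had swung from about 1.53 to 1.61 rad while I was placing boxes, probably a light touch. That was before I shut it.
- **Clamp:** It was swung down last and pressed with about 17 N. In the side view its tip is within about 1 px of where it should be when fully down.
- **Basket:** It hangs upright on the hook, with the handle bar between the lip and the rise. It looked unchanged in a side picture taken about 30 s after I released it.
- **Other things:** The green box, the purple basket and the bystanders looked undisturbed. The oil jar was hidden by the arm in the last top view, but the side view shows it standing.
- **Small disagreements:** Two position estimates of the chamber differed by about 4 mm, so I used their average. Arm positions read while it was still moving were off by 3 to 5 mm.

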